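# Change the board in a test jig

### The job

Change the circuit board in the test jig: slip the two knurled nuts off their studs and lift the pressure bar off, parking all three in the metal tray, and move the tested board from the jig to the empty place of the board carrier. Then lay the fresh board from the carrier in the jig just as the first one lay, put the pressure bar back down over the studs onto its shoulders, and slip each nut back over its own stud until it sits on the bar. Leave everything released and at rest.

Things in the scene. Friction and masses are not known exactly. Their poses are not given: they have to be found in the camera images.
- jig: Fixed grey test jig 192 x 104 mm. Origin: centre of underside, on the bench; x along the studs. Studs at y=0: 14 mm thick at x=+72, 9 mm at x=-72, tops z=87 (tapered above 78), on shoulders 26 mm across, top z=48. A board lies centred at underside z=28, 45 mm side along x, between end stops at y=+-37.5 that slope outward to z=46; beside its long edges free down to z=14, out to x=+-59.
- carrier: Fixed plywood board carrier 200 (x) x 74 x 6 mm. Origin: centre of underside, on the bench. Two board places in a row, centred at x=-47 mm (holds the fresh board) and x=+47 (empty, for the tested board). A board lies on ribs, underside z=22, 70 mm side along x, between end stops 75 mm apart that slope outward to z=40; beside its long edges free down to z=8.
- tray: Fixed open aluminium parts tray 196 (x) x 124 (y) mm, floor 3 mm thick, walls 14 mm high and 3 mm thick. Origin: centre of underside, on the bench; z up. Empty at the start.
- bar: Loose pressure bar, 0.1 to 0.17 kg: plate 172 (x) x 36 x 8 mm. Origin: centre of plate underside. Black grip 40 (x) x 12 (y) mm on its middle, z=8 to 33: pinch its 12 mm. Hole 20 mm at x=+72 (thick stud), 13.5 mm at x=-72 (thin stud). Four feet reach 17.5 mm below the plate; it stands on them in the tray. On the jig it lies on the shoulders, origin at jig z=48, x along jig x, nuts on top.
- nut_large: Large loose steel slip-on nut: knurled ring 32 mm across, 22 mm high, smooth 19 mm bore (slides straight off and on, no thread), 0.04 to 0.09 kg. Origin: centre of underside; z up. Starts on the thick stud, resting on the bar (underside at jig z=56), and belongs there.
- nut_small: Small loose steel slip-on nut: knurled ring 24 mm across, 22 mm high, smooth 13 mm bore (slides straight off and on, no thread; too tight for the thick stud), 0.035 kg. Origin: centre of underside; z up. Starts on the thin stud, resting on the bar (underside at jig z=56), and belongs there.
- board_tested: Loose tested circuit board: green, 45 (x) x 70 (y) mm, 2 mm thick, parts on top reach 15 mm above its underside, 30 g. Origin: centre of underside; z up. Starts in the jig under the bar. Grip it across its 45 mm at the middle of the long edges; either end may point either way where it is laid.
- board_fresh: Loose fresh circuit board, same kind, size and axes as the tested one, 30 g. Starts in the carrier, in the place at carrier x=-47 mm. Either end may point either way where it is laid.
Things that resemble listed ones, but are neither listed nor needed, are in the scene too. What is shaped like the nut_small but yellow is not meant.

How it is judged:
On the way, in this order (a step that is already met when the one before it is completed fails the run):
1. both nuts and the pressure bar lie in the tray (x of nut_large in the frame of tray between -0.09 and 0.09 m and y of nut_large in the frame of tray between -0.06 and 0.06 m and z of nut_large in the frame of tray between -0.005 and 0.035 m and x of nut_small in the frame of tray between -0.09 and 0.09 m and y of nut_small in the frame of tray between -0.06 and 0.06 m and z of nut_small in the frame of tray between -0.005 and 0.035 m and x of bar in the frame of tray between -0.09 and 0.09 m and y of bar in the frame of tray between -0.06 and 0.06 m and z of bar in the frame of tray between -0.005 and 0.035 m), for 0.2 s.
2. the tested board lies in the empty place of the carrier (x of board_tested in the frame of carrier between 0.037 and 0.057 m and y of board_tested in the frame of carrier between -0.01 and 0.01 m and z of board_tested in the frame of carrier between 0.018 and 0.026 m and angle between the y axis of board_tested and the x axis of carrier, either way round below 0.2 rad and angle between board_tested's own z axis and vertical below 0.1 rad), for 0.2 s.
3. the fresh board lies in the jig (x of board_fresh in the frame of jig between -0.008 and 0.008 m and y of board_fresh in the frame of jig between -0.008 and 0.008 m and z of board_fresh in the frame of jig between 0.024 and 0.032 m and angle between the x axis of board_fresh and the x axis of jig, either way round below 0.15 rad and angle between board_fresh's own z axis and vertical below 0.1 rad), for 0.2 s.
At the end, for the whole second after the job is handed in: Tested board flat in the carrier's second place (10 mm, 0.2 rad); fresh board flat in the jig (8 mm, 0.15 rad); bar on both shoulders (6 mm, 3 mm in height, 0.1 rad); large nut on the bar round the thick stud, small nut round the thin one (6 mm, 4 mm in height); all at rest (all of step 2 and all of step 3 and x of bar in the frame of jig between -0.006 and 0.006 m and y of bar in the frame of jig between -0.006 and 0.006 m and z of bar in the frame of jig between 0.045 and 0.051 m and angle between the x axis of bar and the x axis of jig, either way round below 0.1 rad and angle between each of bar, nut_large, nut_small's own z axis and vertical below 0.1 rad and x of nut_large in the frame of jig between 0.066 and 0.078 m and y of nut_large in the frame of jig between -0.006 and 0.006 m and z of nut_large in the frame of jig between 0.052 and 0.06 m and x of nut_small in the frame of jig between -0.078 and -0.066 m and y of nut_small in the frame of jig between -0.006 and 0.006 m and z of nut_small in the frame of jig between 0.052 and 0.06 m and linear speed of each of nut_large, nut_small, bar, board_tested, board_fresh below 0.03 m/s); the robot touches nothing.
It also fails if it takes over 138 s, if anything falls off the work surface, if the arm or the gripper's body presses on something with over 40 N, if the wrist force passes 120 N, or if a joint passes its speed limit or range.

### The arm

A 6-joint arm with a two-finger parallel gripper is mounted at the origin on a cart in front of the work surface, level with it; the furniture and walls round the work are solid. World frame = base frame: x ahead of the robot, y to its left, z up, the work surface at z = 0. Lengths are in m, angles in rad, forces in N, time in s.
With the tool pointing down it reaches from about 0.35 to 0.975 m from the base axis. Payload 4.9 kg.
Tool frame: the origin (TCP) lies midway between the tips of the shut fingers; the grasp point (between the pads) lies 19 mm behind it; z points along the fingers, y is the line along which they close (so a half turn about z gives the same grasp; the last joint's range is limited). The gripper opens to 85 mm and grips with 20 to 120 N. Pads are 22 mm wide; open, the fingers measure 114 mm over their backs; the gripper's body (76 mm by 85 mm) begins 54 mm behind the grasp point. The pads swing forward as they close: fully open they stand 13 mm farther back than shut.
Start: joints at [-1.37, 0.053, 1.613, -0, 1.476, -0.119], TCP at [0.196, -0.593, 0.231] pointing down, gripper open.
Joint ranges: [-3.01, 3.01], [-1.01, 2.22], [0.06, 2.58], [-1.02, 4.17], [0.09, 2.62], [-3.14, 3.14]. Speed limits (rad/s): [2.57, 2.57, 3.14, 3.14, 3.14, 3.14].

### API

Orientations are given as a rotation vector (axis times angle).
In Python, from station import ctrl, optics, job gives the robot as it stands.
- The arm moves only by the shell command python3 -m jog 'ROWS' [OPENING] [FORCE]. ROWS is JSON, a list of rows, each a list of 2 entries, a list of its own where there are three numbers: the shift along the tool's x, y, z in m, then the turn, a rotation vector about the tool's x, y, z in rad. A call has 1 to 5 rows; each row is the pose to reach, as a shift and turn from the pose commanded when the call began, along the tool's axes at that moment; what a row does not reach only later rows make up. A row lasts 1/10 s, in which the tool goes at most 50 mm and 8.59 degrees, less where a joint would pass 70% of its speed; a pose out of reach is approached as far as the arm can. A call with a gripper value outside its range is refused whole. OPENING is the opening, from 0 (shut) to 1 (fully open), set as the call begins (- or left out, the last holds). The fingers move at their own pace and stop on an object; FORCE is the grip in N (left out, the last holds). Time passes only in rows, so rows that repeat a pose let the fingers close. It gives the time, the measured TCP pose, the force, the opening and the grip force at its end, in the units of the state.
- ctrl.get_obs(): the state, without advancing time (a new reading comes with each control period).
- optics.get_image(name): name is "scene" or "top" or "wrist"; returns a dict with "image" (420x560x3 uint8, blue, green, red), "fx", "fy", "cx", "cy" (pixels), "rvec" (rotation vector, rad) and "tvec" (3), from world to camera coordinates, as OpenCV has them; the wrist camera has in their place "mount" (4x4, takes a point from camera to tool coordinates, whose origin is the TCP and whose axes are the flange's). Camera axes: x right, y down, z forward; pixel columns grow to the right and rows downward; lengths in m; the calibration is good to about 2 mm. A picture is of the moment at which its call begins: read the wrist's pose just before it. There is no depth.
- job.finish_job(): hands the job in; it is judged then, once.
The state is a dict: "t": time; "q": joint angles; "dq": joint speeds; "effort": joint torques, N m; "tool_pos": TCP position; "tool_rot": TCP orientation; "contact_force": force on the tool from outside, world axes, zero at the start; "wrist_torque": the same for the moment, N m; "opening": finger opening in m; "grip_force": force on a finger pad.
Only numpy, scipy, OpenCV 4.12 (cv2) and the standard library are available. Lean on these libraries where they do the work, as an engineer would, in place of code of your own. Each camera call takes 0.05 s, during which the arm holds its last target. There are 200 camera calls.

## Working session

There is one attempt and no reset: what is moved stays moved. The work goes in short steps, Python scripts to look and compute and a shell command to move; the robot and the scene stay as the last step left them, time stands still between calls to the robot, and variables do not carry over. Pictures are saved under pics/ and viewed, at most 14 in all, crops included, and the job is handed in when it is done.

```bash
ls; mkdir -p pics; python3 - <<'E'
from station import ctrl, optics, job
import cv2,numpy as np
print(ctrl.get_obs())
for n in("top","scene"):
    d=optics.get_image(n);cv2.imwrite(f"pics/{n}0.png",d["image"]);print(n,{k:v for k,v in d.items() if k!="image"})
a=cv2.imread("pics/top0.png")
cv2.imwrite("pics/top0b.png",cv2.resize(a,(800,600),interpolation=cv2.INTER_CUBIC))
print(optics.get_image("wrist")["mount"])
E
```

```text
pics
{'t': 0.0, 'q': array([-1.37000861e+00,  5.33529927e-02,  1.61428620e+00,  6.21216962e-05,
        1.47600185e+00, -1.18996865e-01]), 'dq': array([-0.00129477, -0.00036396, -0.00095777,  0.00066955,  0.00027952,
        0.00014358]), 'effort': array([ 9.73167880e-04, -3.93680799e+01, -3.70177352e+01, -1.75201790e-04,
        7.02461286e-03,  9.35052782e-06]), 'tool_pos': array([ 0.19637092, -0.59269824,  0.23007008]), 'tool_rot': array([-3.09949829e+00, -4.99843384e-01,  3.44745140e-05]), 'contact_force': array([ 0.05012613, -0.0293134 , -0.25816648]), 'wrist_torque': array([-0.01196531,  0.02149069,  0.0021306 ]), 'grip_force': 0.0, 'opening': 0.08539299025462795}
top {'fx': 479.7719543923631, 'fy': 479.7719543923631, 'cx': 277.6422811746091, 'cy': 203.30507619234524, 'rvec': array([ 2.10426088, -2.156851  ,  0.18487198]), 'tvec': array([-0.02439392,  0.50898535,  0.84434859])}
scene {'fx': 403.227254105071, 'fy': 403.227254105071, 'cx': 287.4728304528119, 'cy': 212.85233003643566, 'rvec': array([ 1.9637116 , -1.04367918,  0.55970547]), 'tvec': array([-0.31013725,  0.29143165,  0.56069607])}
[[-6.43565251e-04 -9.48861980e-01 -3.15690559e-01  8.21603446e-02]
 [ 9.99999758e-01 -6.94361730e-04  4.84282788e-05  4.72165796e-04]
 [-2.65155195e-04 -3.15690452e-01  9.48862197e-01 -1.43846373e-01]
 [ 0.00000000e+00  0.00000000e+00  0.00000000e+00  1.00000000e+00]]
```

View pics/top0b.png

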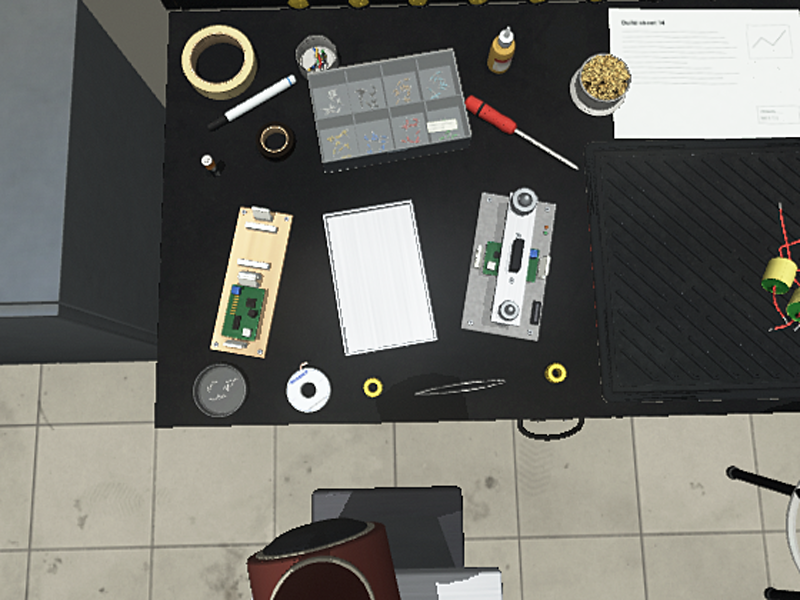

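View pics/scene0.png

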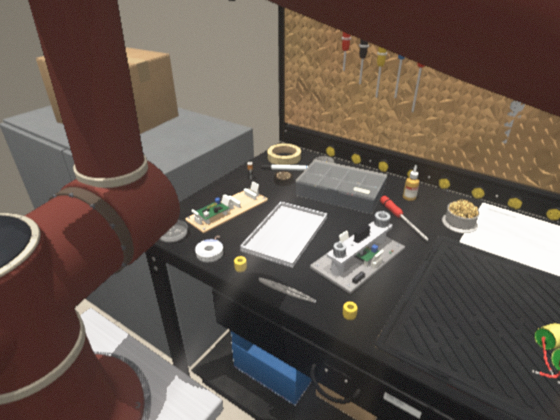

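The top view shows the jig at 800-px (510,265) with its large nut at (523,201) and small nut at (508,311). The carrier is at (252,283), with the fresh board at its near end (243,315) and the empty place at the far end. The tray is at (380,277).

Candidates for the small nut are the steel ring on the near stud (508,311), the yellow rings at (373,387) and (555,373), and the dark ring at (276,140). By the description, I choose the steel ring on the jig.

```bash
cat > h.py <<'E'
import numpy as np,cv2
from scipy.spatial.transform import Rotation as R
from station import ctrl,optics,job
def cam(n):
    o=ctrl.get_obs();d=optics.get_image(n)
    if n=="wrist":
        T=np.eye(4);T[:3,:3]=R.from_rotvec(o["tool_rot"]).as_matrix();T[:3,3]=o["tool_pos"]
        d["C"]=T@np.array(d["mount"])
    else:
        Rm=cv2.Rodrigues(np.array(d["rvec"]))[0];C=np.eye(4);C[:3,:3]=Rm.T;C[:3,3]=-Rm.T@d["tvec"];d["C"]=C
    return d
def p2w(d,u,v,z):
    r=d["C"][:3,:3]@[(u-d["cx"])/d["fx"],(v-d["cy"])/d["fy"],1];c=d["C"][:3,3]
    return c+r*(z-c[2])/r[2]
def w2p(d,P):
    p=d["C"][:3,:3].T@(np.array(P)-d["C"][:3,3]);return np.array([d["cx"]+d["fx"]*p[0]/p[2],d["cy"]+d["fy"]*p[1]/p[2]])
def go(x,y,z,ang=None):
    """shift in tool axes to world TCP; ang: wanted world yaw of the closing line (tool y), mod pi"""
    o=ctrl.get_obs();M=R.from_rotvec(o["tool_rot"]).as_matrix()
    s=M.T@(np.array([x,y,z])-o["tool_pos"])
    # goal: tool z down
    if ang is None: ang=np.arctan2(M[1,1],M[0,1])
    best=None
    for a in(ang,ang+np.pi):
        Y=np.array([np.cos(a),np.sin(a),0]);Z=np.array([0,0,-1.]);G=np.c_[np.cross(Y,Z),Y,Z]
        t=R.from_matrix(M.T@G).as_rotvec()
        if best is None or np.linalg.norm(t)<np.linalg.norm(best):best=t
    print("shift",s.round(4),"turn",best.round(4),"dist",np.linalg.norm(s).round(3),"q6",o["q"][5].round(2),"t",o["t"])
    return s,best
E
python3 - <<'E'
from h import *
d=cam("top");k=.7
P=lambda n,u,v,z:print(n,p2w(d,u*k,v*k,z).round(4))
P("nutL",523,199,.078);P("nutS",509,309,.078);P("grip",516,256,.081)
P("carr far",267,211,.006);P("carr near",239,354,.006)
for a in((325,213),(412,201),(437,341),(346,355)):P("tray",*a,.014)
im=d["image"]
c=[cv2.resize(im[125:250,a:a+75],None,fx=3.5,fy=3.5,interpolation=cv2.INTER_CUBIC) for a in(320,140,)]
cv2.imwrite("pics/crop1.png",np.hstack(c))
E
```

```text
nutL [ 0.6167 -0.2009  0.078 ]
nutS [ 0.4755 -0.1756  0.078 ]
grip [ 0.5418 -0.1874  0.081 ]
carr far [0.6308 0.1393 0.006 ]
carr near [0.4342 0.175  0.006 ]
tray [0.6235 0.0584 0.014 ]
tray [ 0.6376 -0.0611  0.014 ]
tray [ 0.4442 -0.0888  0.014 ]
tray [0.4287 0.0319 0.014 ]
```

View pics/crop1.png

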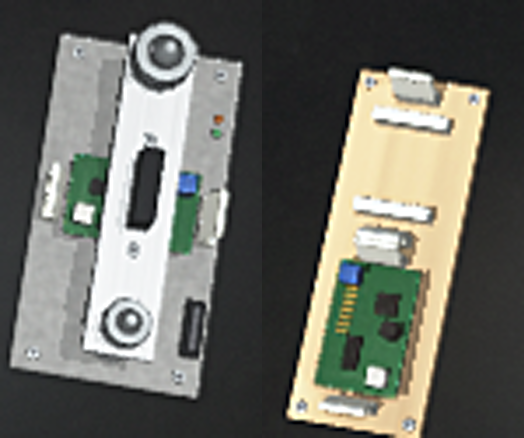

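The crop shows the large nut on the far end of the jig bar, the small steel nut on the near end, and the bar grip between them. In the carrier, the fresh board is at the near end and the far place is empty. So the steel nuts on the jig are the right ones. Next I move over the jig for a wrist view.

```bash
cat >> h.py <<'E'
def plan(x,y,z,ang=None,n=None):
    """print n chunks (each one call) in the tool axes at its start"""
    s,t=go(x,y,z,ang);o=ctrl.get_obs();R0=R.from_rotvec(o["tool_rot"])
    if n is None:n=int(np.ceil(max(np.linalg.norm(s)/.24,np.linalg.norm(t)/.7)))
    for i in range(n):
        Ri=R.from_rotvec(t*i/n);print(" ",(Ri.inv().apply(s/n)).round(4).tolist(),(t/n).round(4).tolist())
E
python3 -c "
from h import *
plan(.53,-.19,.25,-.177,3)"
```

```text
shift [ 0.4433 -0.2777 -0.019 ] turn [-1.100e-03 -8.000e-04 -1.074e+00] dist 0.523 q6 -0.12 t 0.2
  [0.1478, -0.0926, -0.0063] [-0.0004, -0.0003, -0.358]
  [0.1708, -0.0349, -0.0064] [-0.0004, -0.0003, -0.358]
  [0.1722, 0.0272, -0.0065] [-0.0004, -0.0003, -0.358]
```

```bash
python3 -m jog '[[[0.05,-0.031,-0.002],[0,0,-0.12]],[[0.1,-0.062,-0.004],[0,0,-0.24]],[[0.148,-0.093,-0.006],[0,0,-0.358]],[[0.148,-0.093,-0.006],[0,0,-0.358]]]' 1
python3 -m jog '[[[0.17,-0.035,-0.006],[0,0,-0.358]],[[0.17,-0.035,-0.006],[0,0,-0.358]],[[0.17,-0.035,-0.006],[0,0,-0.358]],[[0.17,-0.035,-0.006],[0,0,-0.358]]]'
python3 -m jog '[[[0.172,0.027,-0.006],[0,0,-0.358]],[[0.172,0.027,-0.006],[0,0,-0.358]],[[0.172,0.027,-0.006],[0,0,-0.358]],[[0.172,0.027,-0.006],[0,0,-0.358]],[[0.172,0.027,-0.006],[0,0,-0.358]]]'
python3 - <<'E'
from h import *
import pickle
d=cam("wrist");pickle.dump(d,open("w1.pkl","wb"))
print(d["C"].round(3),d["fx"])
cv2.imwrite("pics/w1.png",cv2.resize(d["image"],(800,600),interpolation=cv2.INTER_CUBIC))
E
```

```text
t: 0.6
tool_pos: [0.3095, -0.4558, 0.2373]
tool_rot: [-2.96, -1.05, -0.001]
contact_force: [0.4, -0.4, -0.3]
opening: 0.0852
grip_force: 0.0
t: 1.0
tool_pos: [0.42, -0.3217, 0.2434]
tool_rot: [-2.726, -1.561, -0.001]
contact_force: [-0.1, -0.5, -0.0]
opening: 0.0854
grip_force: 0.0
t: 1.5
tool_pos: [0.5305, -0.1879, 0.2492]
tool_rot: [-2.404, -2.022, -0.001]
contact_force: [-0.6, -0.1, -0.4]
opening: 0.0858
grip_force: 0.0
[[ 0.985 -0.163 -0.054  0.546]
 [-0.172 -0.935 -0.311 -0.108]
 [ 0.     0.315 -0.949  0.393]
 [ 0.     0.     0.     1.   ]] 325.0685428512206
```

View pics/w1.png

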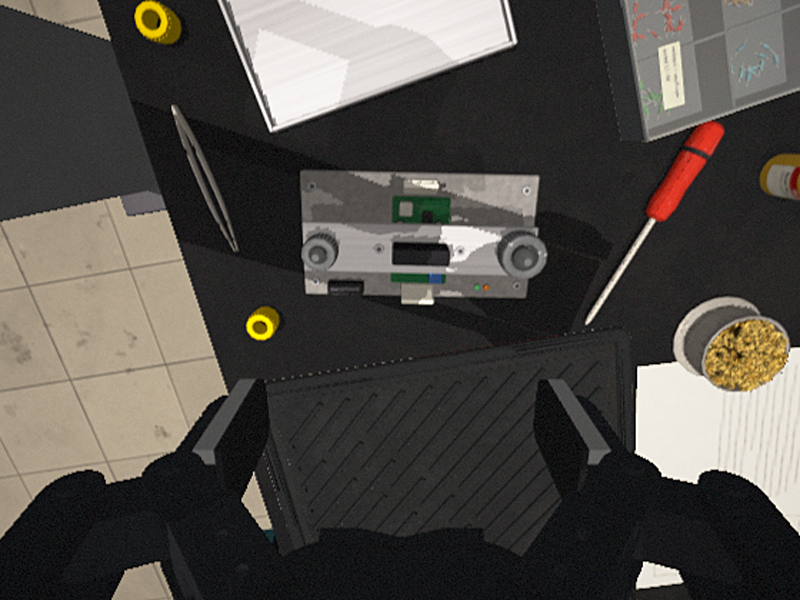

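The wrist view shows the jig with the large nut top at (522,254), the small nut top at (320,250) and the grip at (421,252).

```bash
python3 - <<'E'
from h import *
import pickle
d=pickle.load(open("w1.pkl","rb"))
im=d["image"];a=cv2.resize(im[150:205,200:260],None,fx=6,fy=6,interpolation=cv2.INTER_CUBIC)
b=cv2.resize(im[150:205,335:395],None,fx=6,fy=6,interpolation=cv2.INTER_CUBIC)
cv2.imwrite("pics/w1c.png",np.hstack([a,b]))
for u,v in((522,254),(320,250)):print(p2w(d,u*.7,v*.7,.078))
E
```

```text
[ 0.61524553 -0.19977709  0.078     ]
[ 0.4771804  -0.17273714  0.078     ]
```

View pics/w1c.png

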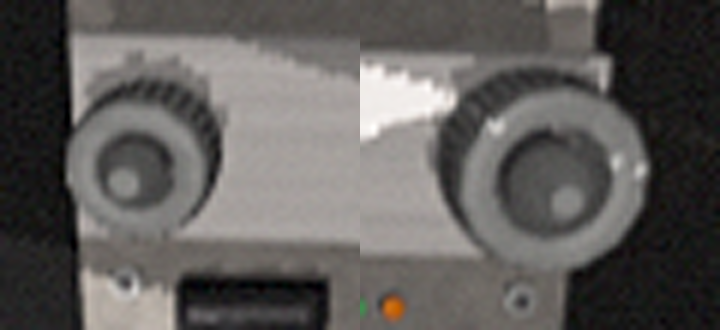

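The crop shows the small nut's face centre at crop (137,167) and its stud tip at (123,184). The large nut's face centre is at (553,180) and its stud tip at (566,202).

```bash
python3 - <<'E'
from h import *
import pickle
d=pickle.load(open("w1.pkl","rb"))
f=lambda u,v,x0:((u+.5)/6-.5+x0,(v+.5)/6-.5+150)
N=p2w(d,*f(137,167,200),.078);L=p2w(d,*f(193,180,335),.078)
n=p2w(d,*f(123,184,200),.087);l=p2w(d,*f(206,202,335),.087)
print("nuts S,L",N,L,"studs",n,l)
for a,b in((N,L),(n,l)):print(np.linalg.norm(b-a),np.arctan2(*(b-a)[1::-1]),(a+b)/2)
plan(L[0],L[1],.12,-.177,1)
E
```

```text
nuts S,L [ 0.47507008 -0.17487002  0.078     ] [ 0.61640558 -0.20183543  0.078     ] studs [ 0.47421139 -0.17532605  0.087     ] [ 0.61612801 -0.20319069  0.087     ]
0.1438848736884247 -0.18852438718099238 [ 0.54573783 -0.18835273  0.078     ]
0.14462629503440844 -0.19387883779818074 [ 0.5451697  -0.18925837  0.087     ]
shift [0.0027 0.0878 0.129 ] turn [-0.0007  0.0002  0.0028] dist 0.156 q6 -0.3 t 1.55
  [0.0027, 0.0878, 0.129] [-0.0007, 0.0002, 0.0028]
```

```bash
python3 -m jog '[[[0.002,0.03,0.03],[0,0,0.013]],[[0.002,0.065,0.07],[0,0,0.013]],[[0.003,0.088,0.11],[0,0,0.013]],[[0.003,0.088,0.129],[0,0,0.013]],[[0.003,0.088,0.129],[0,0,0.013]]]' 0.6
python3 -m jog '[[[0,0,0.02],[0,0,0]],[[0,0,0.04],[0,0,0]],[[0,0,0.055],[0,0,0]],[[0,0,0.062],[0,0,0]],[[0,0,0.062],[0,0,0]]]'
python3 -c "
from h import *
plan(.6163,-.2025,.058,-.19,1)"
```

```text
t: 2.05
tool_pos: [0.6129, -0.2031, 0.1147]
tool_rot: [-2.417, -1.993, 0.007]
contact_force: [-1.6, 0.2, 0.2]
opening: 0.0516
grip_force: 0.0
t: 2.55
tool_pos: [0.6156, -0.2032, 0.058]
tool_rot: [-2.422, -1.999, 0.001]
contact_force: [-0.8, -0.2, 0.9]
opening: 0.0512
grip_force: 0.0
shift [ 0.0008  0.0006 -0.    ] turn [-0.0011 -0.0002 -0.0006] dist 0.001 q6 -0.24 t 2.55
  [0.0008, 0.0006, -0.0] [-0.0011, -0.0002, -0.0006]
```

```bash
python3 -m jog '[[[0,0,0],[0,0,0]],[[0,0,0],[0,0,0]],[[0,0,0],[0,0,0]],[[0,0,0],[0,0,0]],[[0,0,0],[0,0,0]]]' 0.2 40
python3 -m jog '[[[0,0,-0.01],[0,0,0]],[[0,0,-0.025],[0,0,0]],[[0,0,-0.045],[0,0,0]],[[0,0,-0.062],[0,0,0]],[[0,0,-0.062],[0,0,0]]]'
python3 - <<'E'
from h import *
d=cam("top");T=np.array([p2w(d,u*.7,v*.7,.014)[:2] for u,v in((325,213),(412,201),(437,341),(346,355))])
im=d["image"].copy()
g=cv2.inRange(im[130:255,215:315],(120,120,120),(255,255,255))
n,lab,st,ce=cv2.connectedComponentsWithStats(g);k=1+np.argmax(st[1:,4])
c=max(cv2.findContours((lab==k).astype(np.uint8),cv2.RETR_EXTERNAL,cv2.CHAIN_APPROX_NONE)[0],key=len)
b=cv2.boxPoints(cv2.minAreaRect(c))+[215,130]
B=np.array([p2w(d,*q,.012)[:2] for q in b]);print(B,T.mean(0))
e=B-np.roll(B,1,0);print(np.linalg.norm(e,axis=1),np.arctan2(e[:,1],e[:,0]),B.mean(0))
E
```

```text
t: 3.05
tool_pos: [0.6173, -0.2035, 0.06]
tool_rot: [2.42, 1.999, 0.001]
contact_force: [-0.6, -0.8, 5.9]
opening: 0.0308
grip_force: 40.0
t: 3.55
tool_pos: [0.6185, -0.2039, 0.1248]
tool_rot: [2.417, 1.997, 0.005]
contact_force: [0.4, -0.6, -0.1]
opening: 0.0309
grip_force: 39.8
[[ 0.6233384   0.06394578]
 [ 0.64186138 -0.06179166]
 [ 0.44555022 -0.08757582]
 [ 0.42837773  0.03376228]] [ 0.53350423 -0.01491161]
[0.19728332 0.12709447 0.19799721 0.12254725] [ 0.15359896 -1.42453362 -3.0109969   1.71138857] [ 0.53478193 -0.01291485]
```

```bash
python3 -c "
from h import *
plan(.5742,.0221,.08,.143,1)"
```

```text
shift [ 0.2134 -0.0853  0.0422] turn [ 0.0038  0.0016 -0.333 ] dist 0.234 q6 -0.24 t 3.6
  [0.2134, -0.0853, 0.0422] [0.0038, 0.0016, -0.333]
```

```bash
python3 -m jog '[[[0.03,-0.012,0.01],[0.004,0.002,-0.06]],[[0.08,-0.032,0.02],[0.004,0.002,-0.14]],[[0.13,-0.052,0.03],[0.004,0.002,-0.22]],[[0.18,-0.072,0.04],[0.004,0.002,-0.3]],[[0.2134,-0.085,0.042],[0.004,0.002,-0.333]]]'
python3 -m jog '[[[0,0,0.015],[0,0,0]],[[0,0,0.035],[0,0,0]],[[0,0,0.055],[0,0,0]],[[0,0,0.066],[0,0,0]],[[0,0,0.07],[0,0,0]]]'
python3 -c "
from h import *
plan(.5742,.0221,.008,.143,1)"
```

```text
t: 4.1
tool_pos: [0.571, 0.0243, 0.0761]
tool_rot: [-2.051, -2.371, 0.004]
contact_force: [0.1, -0.5, 0.3]
opening: 0.0309
grip_force: 39.8
t: 4.6
tool_pos: [0.5708, 0.0224, 0.007]
tool_rot: [-2.051, -2.367, 0.008]
contact_force: [-11.7, 1.1, 19.4]
opening: 0.0312
grip_force: 41.5
shift [-0.0007  0.0033 -0.0011] turn [-0.01   -0.0041 -0.0006] dist 0.004 q6 -0.24 t 4.6
  [-0.0007, 0.0033, -0.0011] [-0.01, -0.0041, -0.0006]
```

```bash
python3 -m jog '[[[0,0,-0.001],[0,0,0]],[[0,0,-0.001],[0,0,0]],[[0,0,-0.001],[0,0,0]],[[0,0,-0.001],[0,0,0]]]' 0.58
python3 -m jog '[[[0,0,-0.03],[0,0,0]],[[0,0,-0.08],[0,0,0]],[[0,0,-0.115],[0,0,0]],[[0,0,-0.115],[0,0,0]]]'
python3 -c "
from h import *
plan(.475,-.1752,.11,-.19,1)"
```

```text
t: 5.0
tool_pos: [0.5733, 0.0225, 0.0098]
tool_rot: [-2.055, -2.372, 0.001]
contact_force: [0.3, -1.0, 0.8]
opening: 0.0498
grip_force: 0.0
t: 5.4
tool_pos: [0.5779, 0.022, 0.1319]
tool_rot: [2.053, 2.37, 0.01]
contact_force: [1.5, 0.4, 0.8]
opening: 0.0493
grip_force: 0.0
shift [-0.1805 -0.1301  0.0208] turn [ 0.0092 -0.0011  0.3331] dist 0.224 q6 -0.23 t 5.4
  [-0.1805, -0.1301, 0.0208] [0.0092, -0.0011, 0.3331]
```

```bash
python3 -m jog '[[[-0.04,-0.029,0.005],[0,0,0.08]],[[-0.08,-0.058,0.01],[0,0,0.16]],[[-0.12,-0.087,0.015],[0,0,0.24]],[[-0.16,-0.116,0.02],[0,0,0.3]],[[-0.1805,-0.13,0.021],[0,0,0.333]]]'
python3 -m jog '[[[0,0,0],[0,0,0]],[[0,0,0.02],[0,0,0]],[[0,0,0.04],[0,0,0]],[[0,0,0.04],[0,0,0]]]'
python3 -c "
from h import *
plan(.475,-.1752,.0595,-.19,1)"
```

```text
t: 5.9
tool_pos: [0.4678, -0.1768, 0.1018]
tool_rot: [-2.422, -1.992, 0.005]
contact_force: [0.6, 0.4, -0.0]
opening: 0.0495
grip_force: 0.0
t: 6.3
tool_pos: [0.4681, -0.1726, 0.06]
tool_rot: [-2.413, -1.995, 0.006]
contact_force: [-0.1, 0.8, 0.2]
opening: 0.0496
grip_force: 0.0
shift [-0.0013  0.0073  0.0004] turn [-0.0104 -0.0037  0.0011] dist 0.007 q6 -0.31 t 6.3
  [-0.0013, 0.0073, 0.0004] [-0.0104, -0.0037, 0.0011]
```

```bash
python3 -m jog '[[[-0.001,0.007,0],[-0.01,-0.004,0]],[[-0.001,0.007,0],[-0.01,-0.004,0]],[[-0.001,0.007,0],[-0.01,-0.004,0]]]'
python3 -m jog '[[[0,0,0],[0,0,0]],[[0,0,0],[0,0,0]],[[0,0,0],[0,0,0]],[[0,0,0],[0,0,0]],[[0,0,0],[0,0,0]]]' 0.12 40
python3 -m jog '[[[0,0,-0.01],[0,0,0]],[[0,0,-0.025],[0,0,0]],[[0,0,-0.045],[0,0,0]],[[0,0,-0.055],[0,0,0]],[[0,0,-0.055],[0,0,0]]]'
python3 -c "
from h import *
plan(.4852,.0093,.075,.143,1)"
```

```text
t: 6.6
tool_pos: [0.478, -0.1771, 0.0646]
tool_rot: [2.415, 1.996, 0.004]
contact_force: [0.5, 1.4, 0.6]
opening: 0.0495
grip_force: 0.0
t: 7.1
tool_pos: [0.4757, -0.1768, 0.0642]
tool_rot: [2.419, 1.999, -0.001]
contact_force: [-5.7, 2.6, 8.2]
opening: 0.0227
grip_force: 38.8
t: 7.6
tool_pos: [0.4782, -0.1776, 0.1212]
tool_rot: [2.413, 1.994, 0.006]
contact_force: [0.4, -0.2, -0.3]
opening: 0.0221
grip_force: 39.3
shift [ 0.185  -0.029   0.0451] turn [ 0.0102  0.0061 -0.3329] dist 0.193 q6 -0.31 t 7.6
  [0.185, -0.029, 0.0451] [0.0102, 0.0061, -0.3329]
```

```bash
python3 -m jog '[[[0.045,-0.007,0.01],[0,0,-0.08]],[[0.09,-0.014,0.02],[0,0,-0.16]],[[0.135,-0.021,0.034],[0,0,-0.24]],[[0.175,-0.028,0.045],[0,0,-0.31]],[[0.185,-0.029,0.045],[0,0,-0.333]]]'
python3 -m jog '[[[0,0,0],[0,0,0]],[[0,0,0.03],[0,0,0]],[[0,0,0.05],[0,0,0]],[[0,0,0.05],[0,0,0]],[[0,0,0.05],[0,0,0]]]'
python3 -c "
from h import *
plan(.4852,.0093,.012,.143,1)"
```

```text
t: 8.1
tool_pos: [0.4808, 0.0136, 0.0698]
tool_rot: [2.05, 2.379, -0.002]
contact_force: [-0.7, 0.2, -0.8]
opening: 0.0224
grip_force: 39.3
t: 8.6
tool_pos: [0.4838, 0.0089, 0.0231]
tool_rot: [2.055, 2.368, 0.001]
contact_force: [0.8, 0.6, -0.6]
opening: 0.0228
grip_force: 39.3
shift [0.0002 0.0014 0.0111] turn [ 0.0046  0.0047 -0.0019] dist 0.011 q6 -0.27 t 8.6
  [0.0002, 0.0014, 0.0111] [0.0046, 0.0047, -0.0019]
```

```bash
python3 -m jog '[[[0,0.001,0.005],[0,0,0]],[[0,0.001,0.01],[0,0,0]],[[0,0.001,0.01],[0,0,0]]]'
python3 -m jog '[[[0,0,0],[0,0,0]],[[0,0,0],[0,0,0]],[[0,0,0],[0,0,0]],[[0,0,0],[0,0,0]]]' 0.48
python3 -m jog '[[[0,0,-0.03],[0,0,0]],[[0,0,-0.08],[0,0,0]],[[0,0,-0.12],[0,0,0]],[[0,0,-0.12],[0,0,0]],[[0,0,-0.12],[0,0,0]]]'
python3 -c "
from h import *
plan(.5455,-.1888,.12,1.381,2)"
```

```text
t: 8.9
tool_pos: [0.4845, 0.01, 0.0125]
tool_rot: [2.053, 2.369, 0.001]
contact_force: [-0.5, 0.5, -0.8]
opening: 0.0219
grip_force: 39.3
t: 9.3
tool_pos: [0.4847, 0.0102, 0.0128]
tool_rot: [2.053, 2.37, 0.001]
contact_force: [0.8, 0.4, 0.3]
opening: 0.041
grip_force: 0.0
t: 9.8
tool_pos: [0.4848, 0.0106, 0.1341]
tool_rot: [2.051, 2.368, 0.004]
contact_force: [-0.6, 0.6, 0.1]
opening: 0.0411
grip_force: 0.0
shift [-0.2059  0.0315  0.0155] turn [ 0.0034  0.0094 -1.2378] dist 0.209 q6 -0.27 t 9.8
  [-0.1029, 0.0158, 0.0077] [0.0017, 0.0047, -0.6189]
  [-0.093, -0.0469, 0.0073] [0.0017, 0.0047, -0.6189]
```

```bash
python3 -m jog '[[[-0.02,0.003,0.0015],[0,0,-0.13]],[[-0.045,0.007,0.004],[0,0,-0.26]],[[-0.07,0.011,0.006],[0,0,-0.39]],[[-0.09,0.014,0.008],[0,0,-0.52]],[[-0.103,0.016,0.008],[0,0,-0.62]]]' 0.5
python3 -m jog '[[[-0.02,-0.01,0.0015],[0,0,-0.13]],[[-0.04,-0.02,0.004],[0,0,-0.26]],[[-0.06,-0.03,0.006],[0,0,-0.39]],[[-0.08,-0.04,0.007],[0,0,-0.52]],[[-0.093,-0.047,0.007],[0,0,-0.62]]]'
python3 -m jog '[[[0,0,0],[0,0,0]],[[0,0,0],[0,0,0]]]'
python3 -c "
from h import *
plan(.5455,-.1888,.061,1.381,1)"
```

```text
t: 10.3
tool_pos: [0.5131, -0.0899, 0.1223]
tool_rot: [1.229, 2.89, -0.003]
contact_force: [0.3, -0.0, 0.1]
opening: 0.0427
grip_force: 0.0
t: 10.8
tool_pos: [0.5436, -0.1894, 0.1157]
tool_rot: [0.289, 3.127, -0.003]
contact_force: [-0.0, 1.1, -0.1]
opening: 0.0428
grip_force: 0.0
t: 11.0
tool_pos: [0.5437, -0.1881, 0.1167]
tool_rot: [0.298, 3.125, -0.003]
contact_force: [0.2, 0.3, 0.0]
opening: 0.0429
grip_force: 0.0
shift [-0.0018 -0.0003  0.0557] turn [-0.0014  0.0023 -0.0006] dist 0.056 q6 -1.84 t 11.0
  [-0.0018, -0.0003, 0.0557] [-0.0014, 0.0023, -0.0006]
```

```bash
python3 -m jog '[[[-0.002,0,0.02],[0,0.002,0]],[[-0.002,0,0.045],[0,0.002,0]],[[-0.002,0,0.0555],[0,0.002,0]],[[-0.002,0,0.0555],[0,0.002,0]],[[-0.002,0,0.0555],[0,0.002,0]]]'
python3 -m jog '[[[0,0,0],[0,0,0]],[[0,0,0],[0,0,0]],[[0,0,0],[0,0,0]],[[0,0,0],[0,0,0]],[[0,0,0],[0,0,0]]]' 0 60
python3 -m jog '[[[0,0,-0.01],[0,0,0]],[[0,0,-0.03],[0,0,0]],[[0,0,-0.055],[0,0,0]],[[0,0,-0.08],[0,0,0]],[[0,0,-0.08],[0,0,0]]]'
python3 -m jog '[[[0,0,0],[0,0,0]],[[0,0,0],[0,0,0]]]'
python3 -c "
from h import *
plan(.5383,-.0437,.12,1.714,1)"
```

```text
t: 11.5
tool_pos: [0.5471, -0.189, 0.0635]
tool_rot: [0.294, 3.124, -0.005]
contact_force: [-0.1, 0.8, 0.1]
opening: 0.0427
grip_force: 0.0
t: 12.0
tool_pos: [0.548, -0.1898, 0.0647]
tool_rot: [0.294, 3.122, -0.006]
contact_force: [-0.7, 1.1, 5.2]
opening: 0.0103
grip_force: 60.7
t: 12.5
tool_pos: [0.549, -0.1902, 0.1475]
tool_rot: [0.294, 3.117, -0.009]
contact_force: [0.1, 0.2, -0.9]
opening: 0.0105
grip_force: 59.7
t: 12.7
tool_pos: [0.5456, -0.1886, 0.141]
tool_rot: [0.295, 3.128, -0.003]
contact_force: [0.3, 0.7, -1.8]
opening: 0.0105
grip_force: 59.7
shift [0.0342 0.141  0.0207] turn [-1.90e-03  1.00e-04 -3.31e-01] dist 0.147 q6 -1.84 t 12.7
  [0.0342, 0.141, 0.0207] [-0.0019, 0.0001, -0.331]
```

```bash
python3 -m jog '[[[0.009,0.035,0.005],[0,0,-0.08]],[[0.018,0.07,0.01],[0,0,-0.16]],[[0.027,0.11,0.015],[0,0,-0.24]],[[0.034,0.141,0.02],[0,0,-0.331]],[[0.034,0.141,0.02],[0,0,-0.331]]]'
python3 -m jog '[[[0,0,0],[0,0,0]],[[0,0,0.02],[0,0,0]],[[0,0,0.05],[0,0,0]],[[0,0,0.07],[0,0,0]],[[0,0,0.07],[0,0,0]]]'
python3 -m jog '[[[0,0,0],[0,0,0]],[[0,0,0],[0,0,0]]]'
python3 - <<'E'
from h import *
plan(.5383,-.0437,.036,1.714,1)
E
```

```text
t: 13.2
tool_pos: [0.5373, -0.0407, 0.1193]
tool_rot: [0.233, -3.13, 0.001]
contact_force: [0.1, -0.2, -2.0]
opening: 0.0104
grip_force: 59.7
t: 13.7
tool_pos: [0.5368, -0.0451, 0.0486]
tool_rot: [0.221, -3.129, 0.002]
contact_force: [-1.0, -0.0, -1.9]
opening: 0.0103
grip_force: 59.7
t: 13.9
tool_pos: [0.5412, -0.0454, 0.0542]
tool_rot: [-0.223, 3.128, -0.007]
contact_force: [0.6, -0.4, -0.3]
opening: 0.0104
grip_force: 59.7
shift [0.0027 0.0021 0.0182] turn [-0.0048  0.005  -0.0009] dist 0.018 q6 -1.93 t 13.9
  [0.0027, 0.0021, 0.0182] [-0.0048, 0.005, -0.0009]
```

```bash
python3 -m jog '[[[0,0.002,0.005],[0,0,0]],[[0,0.002,0.01],[0,0,0]],[[0,0.002,0.014],[0,0,0]],[[0,0.002,0.014],[0,0,0]],[[0,0.002,0.014],[0,0,0]]]'
python3 -m jog '[[[0,0,0.002],[0,0,0]],[[0,0,0.002],[0,0,0]],[[0,0,0.002],[0,0,0]]]'

```

```text
t: 14.4
tool_pos: [0.5396, -0.0425, 0.0385]
tool_rot: [-0.225, 3.131, -0.005]
contact_force: [0.5, 0.1, -2.2]
opening: 0.0105
grip_force: 59.7
t: 14.7
tool_pos: [0.5402, -0.0427, 0.0372]
tool_rot: [-0.224, 3.13, -0.006]
contact_force: [-1.5, 0.8, 1.7]
opening: 0.0107
grip_force: 60.0
```

```bash
python3 -m jog '[[[0,0,0.001],[0,0,0]],[[0,0,0.001],[0,0,0]],[[0,0,0.001],[0,0,0]]]'
python3 -m jog '[[[0,0,0],[0,0,0]],[[0,0,0],[0,0,0]],[[0,0,0],[0,0,0]],[[0,0,0],[0,0,0]]]' 0.5
python3 -m jog '[[[0,0,-0.02],[0,0,0]],[[0,0,-0.06],[0,0,0]],[[0,0,-0.11],[0,0,0]],[[0,0,-0.16],[0,0,0]],[[0,0,-0.19],[0,0,0]]]'
python3 -c "
from h import *
plan(.535,-.16,.23,-.19,3)"
```

```text
t: 15.0
tool_pos: [0.5403, -0.0426, 0.0371]
tool_rot: [-0.225, 3.13, -0.006]
contact_force: [-3.1, 1.3, 7.5]
opening: 0.0105
grip_force: 61.0
t: 15.4
tool_pos: [0.5396, -0.0426, 0.0354]
tool_rot: [-0.225, 3.131, -0.005]
contact_force: [-0.3, 0.2, 0.4]
opening: 0.0427
grip_force: 0.0
t: 15.9
tool_pos: [0.5406, -0.0423, 0.2305]
tool_rot: [-0.224, 3.125, -0.008]
contact_force: [1.9, -0.5, -0.3]
opening: 0.0428
grip_force: 0.0
shift [ 0.0223 -0.1157  0.001 ] turn [-0.0103  0.0036 -1.2376] dist 0.118 q6 -1.93 t 15.9
  [0.0074, -0.0386, 0.0003] [-0.0034, 0.0012, -0.4125]
  [0.0223, -0.0324, 0.0002] [-0.0034, 0.0012, -0.4125]
  [0.0334, -0.0207, 0.0002] [-0.0034, 0.0012, -0.4125]
```

```bash
python3 - <<'E'
s=open('h.py').read()
s=s.replace('''        if best is None or np.linalg.norm(t)<np.linalg.norm(best):best=t
''','''        for tt in(t,t-np.array([0,0,2*np.pi])*np.sign(t[2])):
            q=np.arctan2(y,x)-o["q"][0]+o["q"][5]+tt[2]
            if abs(q)<2.8 and(best is None or np.linalg.norm(tt)<np.linalg.norm(best)):best=tt
''')
open('h.py','w').write(s)
E
python3 -c "
from h import *
plan(.535,-.16,.23,-.19,3)"
```

```text
shift [ 0.0223 -0.1157  0.001 ] turn [0.004  0.0113 1.904 ] dist 0.118 q6 -1.93 t 15.9
  [0.0074, -0.0386, 0.0003] [0.0013, 0.0038, 0.6347]
  [-0.0169, -0.0355, 0.0004] [0.0013, 0.0038, 0.6347]
  [-0.0346, -0.0186, 0.0003] [0.0013, 0.0038, 0.6347]
```

```bash
python3 -m jog '[[[0.002,-0.01,0],[0,0,0.13]],[[0.004,-0.02,0],[0,0,0.27]],[[0.006,-0.03,0],[0,0,0.4]],[[0.007,-0.0386,0],[0,0,0.53]],[[0.007,-0.0386,0],[0,0,0.635]]]' 0.8
python3 -m jog '[[[-0.004,-0.01,0],[0,0,0.13]],[[-0.01,-0.02,0],[0,0,0.27]],[[-0.013,-0.03,0],[0,0,0.4]],[[-0.017,-0.0355,0],[0,0,0.53]],[[-0.017,-0.0355,0],[0,0,0.635]]]'
python3 -m jog '[[[-0.01,-0.005,0],[0,0,0.13]],[[-0.02,-0.01,0],[0,0,0.27]],[[-0.03,-0.015,0],[0,0,0.4]],[[-0.035,-0.019,0],[0,0,0.53]],[[-0.035,-0.019,0],[0,0,0.635]]]'
python3 -m jog '[[[0,0,0],[0,0,0]],[[0,0,0],[0,0,0]],[[0,0,0],[0,0,0]]]'
python3 - <<'E'
from h import *
import pickle
d=cam("wrist");pickle.dump(d,open("w2.pkl","wb"))
cv2.imwrite("pics/w2.png",cv2.resize(d["image"],(800,600),interpolation=cv2.INTER_CUBIC))
plan(.5455,-.1888,.1,-.19,1)
E
```

```text
t: 16.4
tool_pos: [0.5377, -0.0821, 0.2256]
tool_rot: [0.773, 3.041, -0.004]
contact_force: [0.1, -0.7, 0.1]
opening: 0.0683
grip_force: 0.0
t: 16.9
tool_pos: [0.5359, -0.1213, 0.2256]
tool_rot: [1.683, 2.648, -0.002]
contact_force: [0.1, 0.5, 0.2]
opening: 0.0679
grip_force: 0.0
t: 17.4
tool_pos: [0.5336, -0.161, 0.2257]
tool_rot: [2.426, 1.99, -0.0]
contact_force: [0.2, -0.4, -0.4]
opening: 0.0682
grip_force: 0.0
t: 17.7
tool_pos: [0.5338, -0.1601, 0.2259]
tool_rot: [2.418, 1.999, 0.0]
contact_force: [-0.3, -0.0, 0.5]
opening: 0.0682
grip_force: 0.0
shift [-0.0256  0.0164  0.1261] turn [0.0036 0.0027 0.0004] dist 0.13 q6 -0.23 t 17.75
  [-0.0256, 0.0164, 0.1261] [0.0036, 0.0027, 0.0004]
```

View pics/w2.png

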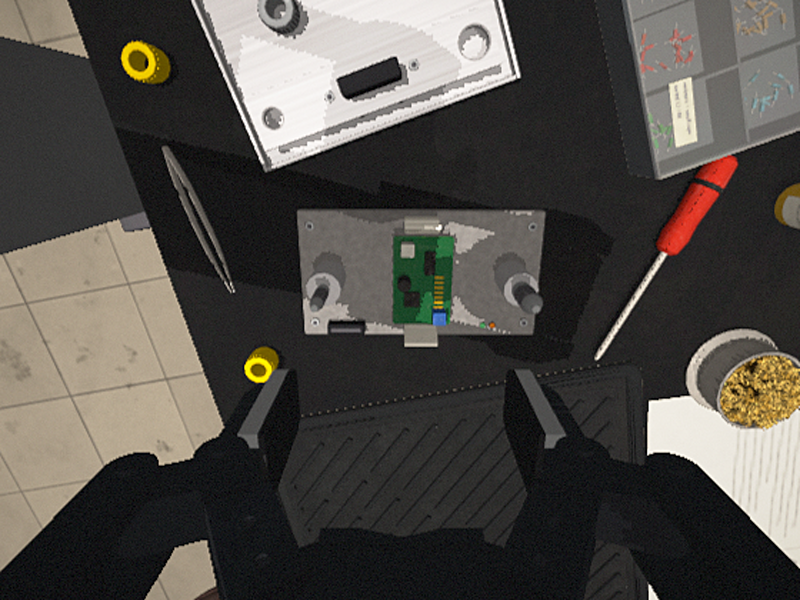

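The wrist view shows the bar standing in the tray (grip at 370,77) and the small nut at (280,12). The tested board in the jig is at about (423,280), with stud tips near (314,304) and (535,303). I'll enlarge the jig.

```bash
python3 - <<'E'
import pickle,cv2
d=pickle.load(open("w2.pkl","rb"))
cv2.imwrite("pics/w2c.png",cv2.resize(d["image"][140:245,204:384],None,fx=4.4,fy=4.4,interpolation=cv2.INTER_CUBIC))
E
```

```text
(no output)
```

View pics/w2c.png

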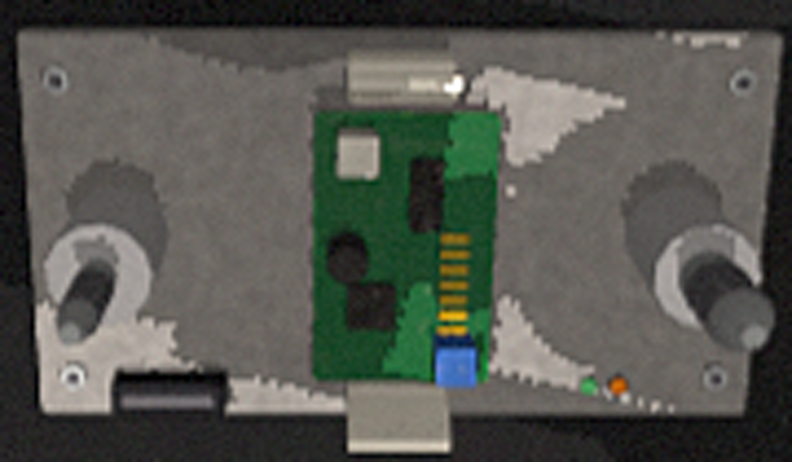

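The crop shows stud tips at (70,331) and (755,336), and shoulder discs at (97,276) and (706,278). Board corners are at (314,112), (500,115), (488,382) and (313,380).

```bash
python3 - <<'E'
from h import *
import pickle
d=pickle.load(open("w2.pkl","rb"))
f=lambda u,v,z:p2w(d,(u+.5)/4.4-.5+204,(v+.5)/4.4-.5+140,z)
for a,b in((f(70,331,.087),f(755,336,.087)),(f(97,276,.048),f(706,278,.048))):
    print(a,b,np.linalg.norm(b-a),np.arctan2(*(b-a)[1::-1]),(a+b)/2)
B=np.array([f(u,v,.030) for u,v in((314,112),(500,115),(488,382),(313,380))]);print(B,B.mean(0))
E
```

```text
[ 0.47501809 -0.17409858  0.087     ] [ 0.61685813 -0.2027259   0.087     ] 0.14470010198818717 -0.1991528318272795 [ 0.54593811 -0.18841224  0.087     ]
[ 0.47441604 -0.17478617  0.048     ] [ 0.6161226  -0.20272324  0.048     ] 0.1444341583736365 -0.19465107033350296 [ 0.54526932 -0.18875471  0.048     ]
[[ 0.53157384 -0.14952939  0.03      ]
 [ 0.57549113 -0.158757    0.03      ]
 [ 0.56176636 -0.22703634  0.03      ]
 [ 0.51776337 -0.21794014  0.03      ]] [ 0.54664868 -0.18831572  0.03      ]
```

```bash
python3 -m jog '[[[-0.01,0.006,0.03],[0,0,0.003]],[[-0.018,0.012,0.075],[0,0,0.006]],[[-0.026,0.016,0.11],[0,0,0.006]],[[-0.026,0.016,0.127],[0,0,0.006]],[[-0.026,0.016,0.127],[0,0,0.006]]]' 0.78
python3 -m jog '[[[0,0,0],[0,0,0]],[[0,0,0],[0,0,0]],[[0,0,0],[0,0,0]]]'
python3 -c "
from h import *
plan(.546,-.1886,.0175,-.195,1)"
```

```text
t: 18.25
tool_pos: [0.5426, -0.1881, 0.0952]
tool_rot: [-2.427, -1.992, 0.004]
contact_force: [-0.5, -0.0, -0.0]
opening: 0.0667
grip_force: 0.0
t: 18.55
tool_pos: [0.5463, -0.1897, 0.1014]
tool_rot: [2.423, 1.988, 0.003]
contact_force: [-0.8, 0.5, 0.9]
opening: 0.0666
grip_force: 0.0
shift [ 0.0013 -0.0011  0.0838] turn [ 0.0073  0.0036 -0.0016] dist 0.084 q6 -0.27 t 18.55
  [0.0013, -0.0011, 0.0838] [0.0073, 0.0036, -0.0016]
```

```bash
python3 -m jog '[[[0.001,0,0.02],[0,0,0]],[[0.001,0,0.045],[0,0,0]],[[0.001,0,0.065],[0,0,0]],[[0.001,0,0.078],[0,0,0]],[[0.001,0,0.081],[0,0,0]]]' 0.78
python3 -m jog '[[[0,0,0],[0,0,0]],[[0,0,0],[0,0,0]],[[0,0,0],[0,0,0]]]'
python3 -m jog '[[[0,0,0],[0,0,0]],[[0,0,0],[0,0,0]],[[0,0,0],[0,0,0]],[[0,0,0],[0,0,0]],[[0,0,0],[0,0,0]]]' 0.4 25
python3 -m jog '[[[0,0,-0.01],[0,0,0]],[[0,0,-0.025],[0,0,0]],[[0,0,-0.045],[0,0,0]],[[0,0,-0.07],[0,0,0]],[[0,0,-0.09],[0,0,0]]]'
python3 -m jog '[[[0,0,0],[0,0,0]],[[0,0,0],[0,0,0]],[[0,0,0],[0,0,0]]]'
python3 - <<'E'
from h import *
d=cam("top");k=4.5
cv2.imwrite("pics/t3.png",cv2.resize(d["image"][135:255,140:310],None,fx=k,fy=k,interpolation=cv2.INTER_CUBIC))
import pickle;pickle.dump(d,open("t3.pkl","wb"))
E
```

```text
t: 19.05
tool_pos: [0.5448, -0.1882, 0.0172]
tool_rot: [2.427, 1.991, -0.001]
contact_force: [0.1, -0.3, 0.1]
opening: 0.0666
grip_force: 0.1
t: 19.35
tool_pos: [0.5452, -0.1884, 0.0185]
tool_rot: [2.426, 1.99, -0.0]
contact_force: [-2.7, 1.2, -1.6]
opening: 0.0665
grip_force: 1.6
t: 19.85
tool_pos: [0.5469, -0.1892, 0.0197]
tool_rot: [2.423, 1.987, 0.003]
contact_force: [0.4, 0.2, 4.7]
opening: 0.0438
grip_force: 25.7
t: 20.35
tool_pos: [0.5454, -0.1883, 0.1104]
tool_rot: [2.425, 1.989, 0.001]
contact_force: [-0.4, 0.2, 0.0]
opening: 0.0434
grip_force: 25.7
t: 20.65
tool_pos: [0.5442, -0.1878, 0.1067]
tool_rot: [2.427, 1.991, -0.001]
contact_force: [0.7, 0.2, -0.6]
opening: 0.0437
grip_force: 25.7
```

View pics/t3.png

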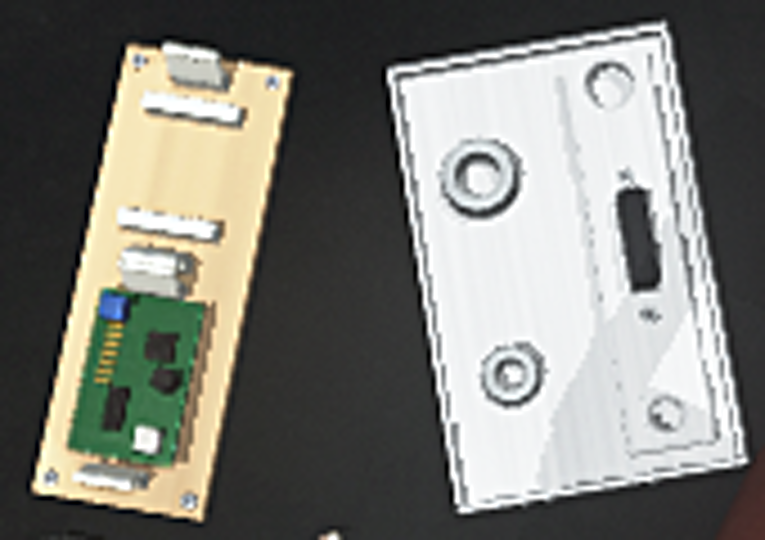

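The crop shows the bar and both nuts parked in the tray: large nut at (478,176), small nut at (512,374), grip at (640,240). The carrier corners are at (127,43), (295,69), (203,520) and (32,493). The fresh board corners are at (102,290), (214,303), (182,464) and (68,453).

```bash
python3 - <<'E'
from h import *
import pickle
d=pickle.load(open("t3.pkl","rb"));k=4.5
f=lambda u,v,z:p2w(d,(u+.5)/k-.5+140,(v+.5)/k-.5+135,z)
C=np.array([f(*p,.006) for p in((127,43),(295,69),(203,520),(32,493))])
e=(C[0]+C[1]-C[2]-C[3])/2;w=(C[0]+C[3]-C[1]-C[2])/2
print("carrier",C.mean(0),np.linalg.norm(e),np.linalg.norm(w),np.arctan2(e[1],e[0]),np.arctan2(w[1],w[0])-np.pi/2)
a=np.arctan2(e[1],e[0]);
for s in(.047,-.047):print(C.mean(0)[:2]+s*np.array([np.cos(a),np.sin(a)]))
B=np.array([f(*p,.024) for p in((102,290),(214,303),(182,464),(68,453))]);print("board",B,B.mean(0))
print("nuts",f(478,177,.025),f(512,375,.025),"grip",f(640,240,.0535))
plan(.578,.149,.11,np.pi/2-.18)
E
```

```text
carrier [0.53379775 0.15909904 0.006     ] 0.20023296708095764 0.07439485452115645 -0.19051349582519536 -0.1817236884445339
[0.57994738 0.15019897]
[0.48764811 0.16799911]
board [[0.52540266 0.18179242 0.024     ]
 [0.51865141 0.13448324 0.024     ]
 [0.45091607 0.14725045 0.024     ]
 [0.45668545 0.194782   0.024     ]] [0.4879139  0.16457703 0.024     ]
nuts [0.5701175  0.02246307 0.025     ] [0.48475032 0.00934887 0.025     ] grip [ 0.53513048 -0.04535346  0.0535    ]
shift [ 0.3369 -0.0327 -0.0042] turn [2.2000e-03 8.0000e-04 1.5537e+00] dist 0.338 q6 -0.26 t 20.7
  [0.1123, -0.0109, -0.0014] [0.0007, 0.0003, 0.5179]
  [0.0922, -0.0651, -0.0013] [0.0007, 0.0003, 0.5179]
  [0.0479, -0.1022, -0.0013] [0.0007, 0.0003, 0.5179]
```

```bash
python3 -m jog '[[[0.02,-0.002,0],[0,0,0.1]],[[0.05,-0.005,0],[0,0,0.22]],[[0.08,-0.008,0],[0,0,0.34]],[[0.105,-0.01,0],[0,0,0.46]],[[0.1125,-0.011,0],[0,0,0.518]]]'
python3 -m jog '[[[0.02,-0.015,0],[0,0,0.1]],[[0.04,-0.03,0],[0,0,0.22]],[[0.06,-0.043,0],[0,0,0.34]],[[0.08,-0.057,0],[0,0,0.46]],[[0.092,-0.065,0],[0,0,0.518]]]'
python3 -m jog '[[[0.01,-0.022,0],[0,0,0.1]],[[0.02,-0.045,0],[0,0,0.22]],[[0.03,-0.065,0],[0,0,0.34]],[[0.04,-0.087,0],[0,0,0.46]],[[0.048,-0.102,0],[0,0,0.518]]]'
python3 -m jog '[[[0,0,0],[0,0,0]],[[0,0,0],[0,0,0]],[[0,0,0],[0,0,0]],[[0,0,0],[0,0,0]]]'
python3 -c "
from h import *
plan(.5795,.150,.04,-1.757,1)"
```

```text
t: 21.2
tool_pos: [0.5555, -0.0734, 0.1061]
tool_rot: [2.857, 1.301, -0.001]
contact_force: [0.7, -0.8, -0.0]
opening: 0.0437
grip_force: 25.7
t: 21.7
tool_pos: [0.5667, 0.0379, 0.1058]
tool_rot: [3.095, 0.524, -0.0]
contact_force: [0.7, 0.2, -0.6]
opening: 0.0437
grip_force: 25.7
t: 22.2
tool_pos: [0.5781, 0.1497, 0.1054]
tool_rot: [3.125, -0.286, 0.001]
contact_force: [-0.1, -0.1, -1.0]
opening: 0.0437
grip_force: 25.7
t: 22.6
tool_pos: [0.5789, 0.1476, 0.1068]
tool_rot: [3.125, -0.283, 0.004]
contact_force: [0.4, 0.2, -0.0]
opening: 0.0434
grip_force: 25.7
shift [-0.0001 -0.0027  0.0668] turn [ 0.0031 -0.0031  0.0053] dist 0.067 q6 1.88 t 22.6
  [-0.0001, -0.0027, 0.0668] [0.0031, -0.0031, 0.0053]
```

```bash
python3 -m jog '[[[0,-0.002,0.02],[0,0,0.005]],[[0,-0.0025,0.045],[0,0,0.005]],[[0,-0.0025,0.06],[0,0,0.005]],[[0,-0.0025,0.066],[0,0,0.005]],[[0,-0.0025,0.066],[0,0,0.005]]]'
python3 -m jog '[[[0,0,0],[0,0,0]],[[0,0,0],[0,0,0]],[[0,0,0],[0,0,0]],[[0,0,0],[0,0,0]]]'
python3 - <<'E'
from h import *
d=cam("top");k=4.5
cv2.imwrite("pics/t4.png",cv2.resize(d["image"][125:245,130:260],None,fx=k,fy=k,interpolation=cv2.INTER_CUBIC))
plan(.5795,.150,.013,-1.757,1)
E
```

```text
t: 23.1
tool_pos: [0.5791, 0.1503, 0.0402]
tool_rot: [3.125, -0.291, 0.002]
contact_force: [0.3, -0.5, -0.4]
opening: 0.0437
grip_force: 25.7
t: 23.5
tool_pos: [0.5803, 0.1508, 0.0419]
tool_rot: [3.125, -0.29, 0.007]
contact_force: [0.3, -0.9, 0.3]
opening: 0.0438
grip_force: 25.7
shift [-0.0006  0.0008  0.0288] turn [ 0.0024 -0.0047  0.0011] dist 0.029 q6 1.89 t 23.55
  [-0.0006, 0.0008, 0.0288] [0.0024, -0.0047, 0.0011]
```

View pics/t4.png

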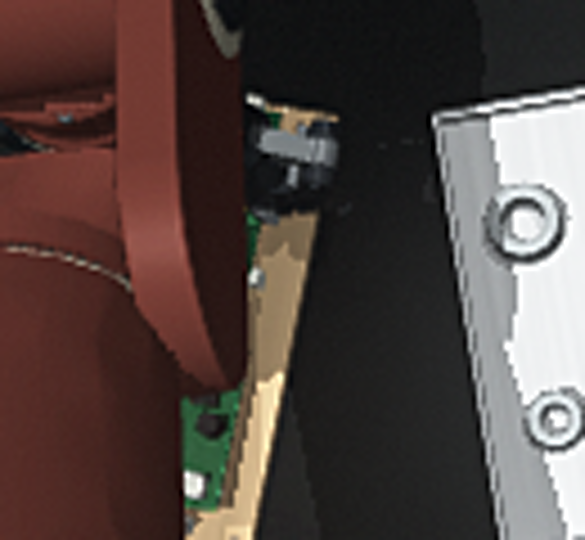

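The arm hides the carrier in this view. The board slot is ±2.5 mm with sloped stops, so I lower gently.

```bash
python3 -m jog '[[[0,0,0.008],[0,0,0]],[[0,0,0.016],[0,0,0]],[[0,0,0.023],[0,0,0]],[[0,0,0.026],[0,0,0]],[[0,0,0.026],[0,0,0]]]'
python3 -m jog '[[[0,0,0.002],[0,0,0]],[[0,0,0.002],[0,0,0]],[[0,0,0.002],[0,0,0]]]'

```

```text
t: 24.05
tool_pos: [0.5795, 0.1505, 0.0144]
tool_rot: [3.125, -0.29, 0.003]
contact_force: [-0.6, 0.9, -0.3]
opening: 0.0437
grip_force: 25.7
t: 24.35
tool_pos: [0.5799, 0.1506, 0.0139]
tool_rot: [3.125, -0.29, 0.005]
contact_force: [-2.9, 0.4, 5.6]
opening: 0.0435
grip_force: 26.0
```

```bash
python3 -m jog '[[[0,0,0],[0,0,0]],[[0,0,0],[0,0,0]],[[0,0,0],[0,0,0]],[[0,0,0],[0,0,0]]]' 0.78
python3 -m jog '[[[0,0,-0.02],[0,0,0]],[[-0.01,0,-0.06],[0,0,0]],[[-0.05,0,-0.11],[0,0,0]],[[-0.09,0,-0.14],[0,0,0]],[[-0.1,0,-0.14],[0,0,0]]]'
python3 -m jog '[[[0,0,0],[0,0,0]],[[0,0,0],[0,0,0]],[[0,0,0],[0,0,0]],[[0,0,0],[0,0,0]]]'
python3 - <<'E'
from h import *
import pickle
d=cam("wrist");pickle.dump(d,open("w3.pkl","wb"))
cv2.imwrite("pics/w3.png",cv2.resize(d["image"],(800,600),interpolation=cv2.INTER_CUBIC))
plan(.4878,.1668,.045,-1.757,1)
E
```

```text
t: 24.75
tool_pos: [0.5799, 0.1506, 0.013]
tool_rot: [3.125, -0.29, 0.005]
contact_force: [0.2, -0.1, 0.7]
opening: 0.0664
grip_force: 0.0
t: 25.25
tool_pos: [0.4816, 0.1703, 0.1572]
tool_rot: [3.127, -0.29, 0.015]
contact_force: [1.2, 0.2, 0.8]
opening: 0.0665
grip_force: 0.0
t: 25.65
tool_pos: [0.4813, 0.1691, 0.1515]
tool_rot: [3.124, -0.291, 0.002]
contact_force: [0.0, -0.1, 0.0]
opening: 0.0667
grip_force: 0.0
shift [0.0066 0.0007 0.1066] turn [ 0.0035 -0.0018  0.0003] dist 0.107 q6 1.95 t 25.7
  [0.0066, 0.0007, 0.1066] [0.0035, -0.0018, 0.0003]
```

View pics/w3.png

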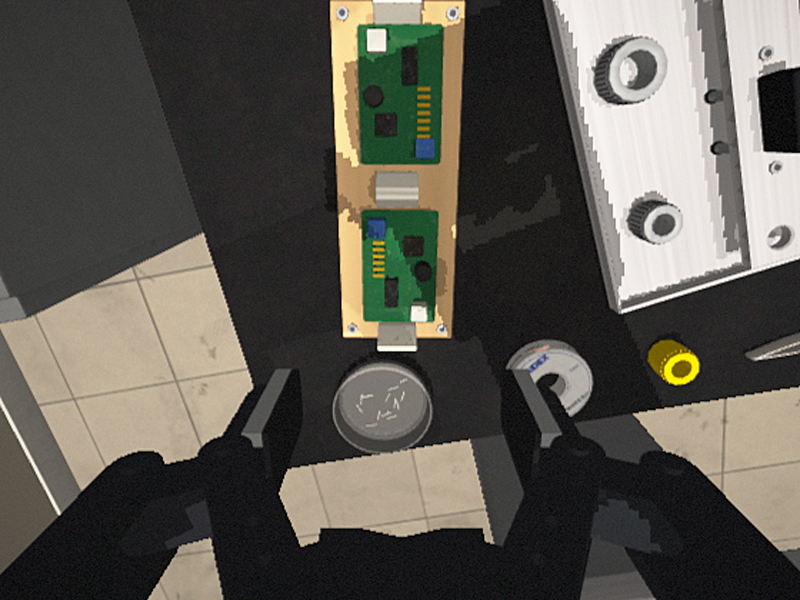

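The tested board sits flat in the far place, between its stops, at (400,95). The fresh board corners are at (363,210), (438,210), (435,321) and (364,321). The nut tops are at (642,66) and (660,222).

```bash
python3 - <<'E'
from h import *
import pickle
d=pickle.load(open("w3.pkl","rb"))
f=lambda u,v,z:p2w(d,u*.7,v*.7,z)
for q in(((363,210),(438,210),(435,321),(364,321)),((359,25),(442,27),(440,163),(361,161))):
    B=np.array([f(*p,.024) for p in q]);print(B.mean(0),np.linalg.norm(B-np.roll(B,1,0),axis=1))
print(f(642,66,.025),f(660,222,.025))
E
```

```text
[0.48770558 0.1680685  0.024     ] [0.06962867 0.04368961 0.06966391 0.04470157]
[0.58180839 0.14994836 0.024     ] [0.06793843 0.04302628 0.06815013 0.04459139]
[0.57294005 0.02138212 0.025     ] [0.48682306 0.01306549 0.025     ]
```

Fresh board centre is (0.4877, 0.1675), so I descend and grip.

```bash
python3 -m jog '[[[0.003,0,0.02],[0,0,0]],[[0.0065,0,0.06],[0,0,0]],[[0.0065,0,0.095],[0,0,0]],[[0.0065,0,0.107],[0,0,0]],[[0.0065,0,0.107],[0,0,0]]]' 0.78
python3 -m jog '[[[0,0,0],[0,0,0]],[[0,0,0.015],[0,0,0]],[[0,0,0.028],[0,0,0]],[[0,0,0.0315],[0,0,0]],[[0,0,0.0315],[0,0,0]]]'
python3 -m jog '[[[0,0,0],[0,0,0]],[[0,0,0],[0,0,0]],[[0,0,0],[0,0,0]]]'
python3 -c "
from h import *
plan(.4878,.1675,.013,-1.757,1)"
```

```text
t: 26.2
tool_pos: [0.4861, 0.1674, 0.0432]
tool_rot: [3.123, -0.291, -0.003]
contact_force: [-0.9, -0.3, -1.0]
opening: 0.0669
grip_force: 0.0
t: 26.7
tool_pos: [0.4871, 0.1677, 0.0132]
tool_rot: [3.125, -0.29, 0.002]
contact_force: [-0.4, 0.1, -0.4]
opening: 0.0665
grip_force: 0.0
t: 27.0
tool_pos: [0.4884, 0.1679, 0.0149]
tool_rot: [3.125, -0.29, 0.007]
contact_force: [0.9, -0.8, -0.1]
opening: 0.0663
grip_force: 0.0
shift [-0.0006  0.0005  0.0019] turn [ 0.0023 -0.0047  0.001 ] dist 0.002 q6 1.95 t 27.0
  [-0.0006, 0.0005, 0.0019] [0.0023, -0.0047, 0.001]
```

```bash
python3 -m jog '[[[0,0,0.001],[0,0,0]],[[0,0,0.001],[0,0,0]],[[0,0,0.001],[0,0,0]],[[0,0,0.001],[0,0,0]],[[0,0,0.001],[0,0,0]]]' 0.4 25
python3 -m jog '[[[0,0,-0.01],[0,0,0]],[[0,0,-0.03],[0,0,0]],[[0,0,-0.06],[0,0,0]],[[0,0,-0.09],[0,0,0]],[[0,0,-0.11],[0,0,0]]]'
python3 -m jog '[[[0,0,0],[0,0,0]],[[0,0,0],[0,0,0]],[[0,0,0],[0,0,0]]]'
python3 -c "
from h import *
plan(.5455,-.1887,.12,-.195,3)"
```

```text
t: 27.5
tool_pos: [0.4882, 0.1678, 0.0137]
tool_rot: [3.125, -0.29, 0.006]
contact_force: [-1.3, -0.1, 4.4]
opening: 0.0433
grip_force: 25.5
t: 28.0
tool_pos: [0.4885, 0.1684, 0.126]
tool_rot: [3.126, -0.29, 0.01]
contact_force: [0.4, 0.8, 0.6]
opening: 0.0438
grip_force: 25.7
t: 28.3
tool_pos: [0.4864, 0.1679, 0.1214]
tool_rot: [3.124, -0.29, 0.001]
contact_force: [-0.4, -0.5, 0.7]
opening: 0.0434
grip_force: 25.7
shift [0.1237 0.3396 0.0028] turn [ 0.0037  0.0023 -1.561 ] dist 0.361 q6 1.95 t 28.3
  [0.0412, 0.1132, 0.0009] [0.0012, 0.0008, -0.5203]
  [-0.0205, 0.1187, 0.0008] [0.0012, 0.0008, -0.5203]
  [-0.0768, 0.0928, 0.0006] [0.0012, 0.0008, -0.5203]
```

```bash
python3 -m jog '[[[0.008,0.023,0],[0,0,-0.1]],[[0.018,0.05,0],[0,0,-0.22]],[[0.028,0.078,0],[0,0,-0.34]],[[0.038,0.105,0],[0,0,-0.46]],[[0.041,0.113,0],[0,0,-0.52]]]'
python3 -m jog '[[[-0.004,0.024,0],[0,0,-0.1]],[[-0.009,0.05,0],[0,0,-0.22]],[[-0.014,0.08,0],[0,0,-0.34]],[[-0.018,0.106,0],[0,0,-0.46]],[[-0.0205,0.119,0],[0,0,-0.52]]]'
python3 -m jog '[[[-0.016,0.019,0],[0,0,-0.1]],[[-0.034,0.041,0],[0,0,-0.22]],[[-0.053,0.064,0],[0,0,-0.34]],[[-0.07,0.085,0],[0,0,-0.46]],[[-0.077,0.093,0],[0,0,-0.52]]]'
python3 -m jog '[[[0,0,0],[0,0,0]],[[0,0,0],[0,0,0]],[[0,0,0],[0,0,0]],[[0,0,0],[0,0,0]]]'
python3 -c "
from h import *
plan(.5455,-.1887,.05,-.195,1)"
```

```text
t: 28.8
tool_pos: [0.5063, 0.0474, 0.1217]
tool_rot: [3.094, 0.524, -0.001]
contact_force: [0.4, 0.9, -0.9]
opening: 0.0436
grip_force: 25.7
t: 29.3
tool_pos: [0.526, -0.0712, 0.1222]
tool_rot: [2.856, 1.304, -0.002]
contact_force: [-0.3, 0.2, -0.7]
opening: 0.0437
grip_force: 25.7
t: 29.8
tool_pos: [0.5456, -0.1905, 0.1225]
tool_rot: [2.425, 1.994, -0.002]
contact_force: [0.7, 0.7, 0.4]
opening: 0.0437
grip_force: 25.7
t: 30.2
tool_pos: [0.5463, -0.1878, 0.1243]
tool_rot: [2.425, 1.992, 0.0]
contact_force: [-0.9, 0.1, 1.0]
opening: 0.0432
grip_force: 25.7
shift [-0.0009 -0.0008  0.0743] turn [ 0.0031  0.0024 -0.0005] dist 0.074 q6 -0.26 t 30.2
  [-0.0009, -0.0008, 0.0743] [0.0031, 0.0024, -0.0005]
```

```bash
python3 -m jog '[[[-0.001,-0.001,0.02],[0,0,0]],[[-0.001,-0.001,0.05],[0,0,0]],[[-0.001,-0.001,0.068],[0,0,0]],[[-0.001,-0.001,0.073],[0,0,0]],[[-0.001,-0.001,0.073],[0,0,0]]]'
python3 -m jog '[[[0,0,0],[0,0,0]],[[0,0,0],[0,0,0]],[[0,0,0],[0,0,0]],[[0,0,0],[0,0,0]]]'
python3 -c "
from h import *
plan(.5455,-.1887,.0205,-.195,1)"
```

```text
t: 30.7
tool_pos: [0.545, -0.189, 0.051]
tool_rot: [2.425, 1.992, -0.001]
contact_force: [0.1, -0.7, -0.3]
opening: 0.0437
grip_force: 25.7
t: 31.1
tool_pos: [0.546, -0.1899, 0.0525]
tool_rot: [2.424, 1.99, 0.001]
contact_force: [-0.6, 0.8, -1.5]
opening: 0.0436
grip_force: 25.7
shift [ 0.0012 -0.0009  0.032 ] turn [ 0.0051  0.003  -0.001 ] dist 0.032 q6 -0.27 t 31.1
  [0.0012, -0.0009, 0.032] [0.0051, 0.003, -0.001]
```

```bash
python3 -m jog '[[[0.0005,0,0.01],[0,0,0]],[[0.0005,0,0.02],[0,0,0]],[[0.0005,0,0.028],[0,0,0]],[[0.0005,0,0.0315],[0,0,0]],[[0.0005,0,0.0315],[0,0,0]]]'
python3 -m jog '[[[0,0,0.001],[0,0,0]],[[0,0,0.001],[0,0,0]],[[0,0,0.001],[0,0,0]]]'

```

```text
t: 31.6
tool_pos: [0.5454, -0.1892, 0.0198]
tool_rot: [2.426, 1.991, -0.0]
contact_force: [-0.1, 0.9, 0.5]
opening: 0.0435
grip_force: 25.7
t: 31.9
tool_pos: [0.5456, -0.1893, 0.0197]
tool_rot: [2.425, 1.991, -0.0]
contact_force: [-3.7, 1.7, 6.2]
opening: 0.0434
grip_force: 26.1
```

```bash
python3 -m jog '[[[0,0,0],[0,0,0]],[[0,0,0],[0,0,0]],[[0,0,0],[0,0,0]],[[0,0,0],[0,0,0]]]' 0.78
python3 -m jog '[[[0,0,-0.02],[0,0,0]],[[0,0,-0.06],[0,0,0]],[[0,0,-0.1],[0,0,0]],[[0,0,-0.13],[0,0,0]],[[0,0,-0.13],[0,0,0]]]'
python3 -m jog '[[[0,0,0],[0,0,0]],[[0,0,0],[0,0,0]],[[0,0,0],[0,0,0]]]'
python3 - <<'E'
from h import *
import pickle
d=cam("wrist");pickle.dump(d,open("w4.pkl","wb"))
cv2.imwrite("pics/w4.png",cv2.resize(d["image"],(800,600),interpolation=cv2.INTER_CUBIC))
plan(.5396,-.0426,.1,1.714,3)
E
```

```text
t: 32.3
tool_pos: [0.5449, -0.1891, 0.0184]
tool_rot: [2.426, 1.992, -0.001]
contact_force: [-2.7, 0.0, -0.6]
opening: 0.0665
grip_force: 1.3
t: 32.8
tool_pos: [0.5491, -0.1906, 0.1559]
tool_rot: [2.416, 1.984, 0.009]
contact_force: [0.5, 0.4, 0.1]
opening: 0.0667
grip_force: 0.0
t: 33.1
tool_pos: [0.5443, -0.1884, 0.147]
tool_rot: [2.427, 1.993, -0.002]
contact_force: [0.0, 0.3, 0.1]
opening: 0.0667
grip_force: 0.0
shift [ 0.1422 -0.0332  0.0469] turn [1.8000e-03 1.1000e-03 1.2316e+00] dist 0.153 q6 -0.27 t 33.15
  [0.0474, -0.0111, 0.0156] [0.0006, 0.0004, 0.4105]
  [0.039, -0.029, 0.0157] [0.0006, 0.0004, 0.4105]
  [0.0242, -0.0422, 0.0157] [0.0006, 0.0004, 0.4105]
```

View pics/w4.png

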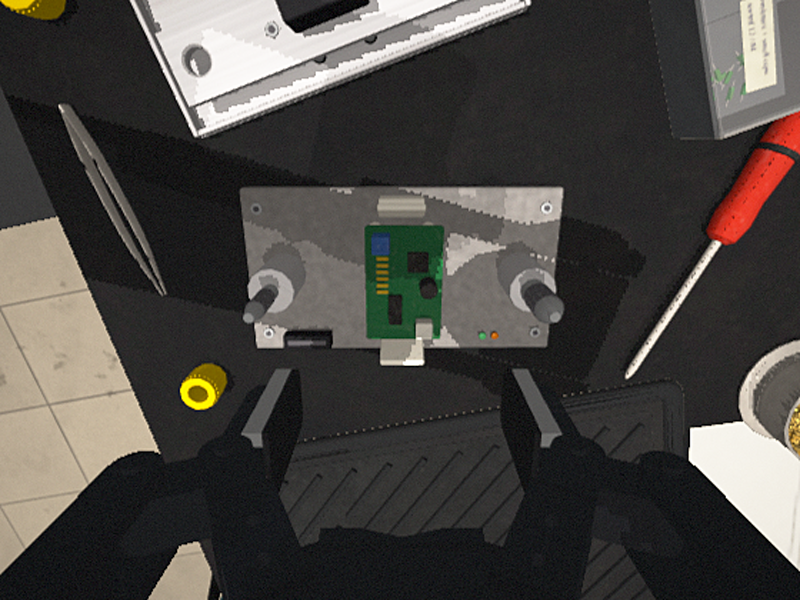

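The fresh board lies flat and centred in the jig at (404,282), between its stops. Next is the bar.

```bash
python3 -m jog '[[[0.01,-0.002,0.003],[0,0,0.1]],[[0.022,-0.005,0.008],[0,0,0.2]],[[0.034,-0.008,0.012],[0,0,0.3]],[[0.047,-0.011,0.016],[0,0,0.41]],[[0.047,-0.011,0.016],[0,0,0.41]]]' 0.5
python3 -m jog '[[[0.01,-0.007,0.004],[0,0,0.1]],[[0.02,-0.015,0.008],[0,0,0.2]],[[0.03,-0.022,0.012],[0,0,0.3]],[[0.039,-0.029,0.016],[0,0,0.41]],[[0.039,-0.029,0.016],[0,0,0.41]]]'
python3 -m jog '[[[0.006,-0.01,0.004],[0,0,0.1]],[[0.012,-0.02,0.008],[0,0,0.2]],[[0.018,-0.032,0.012],[0,0,0.3]],[[0.024,-0.042,0.016],[0,0,0.41]],[[0.024,-0.042,0.016],[0,0,0.41]]]'
python3 -m jog '[[[0,0,0],[0,0,0]],[[0,0,0],[0,0,0]],[[0,0,0],[0,0,0]],[[0,0,0],[0,0,0]]]'
python3 -c "
from h import *
plan(.5396,-.0426,.036,1.714,1)"
```

```text
t: 33.65
tool_pos: [0.5427, -0.1392, 0.131]
tool_rot: [2.78, 1.459, -0.001]
contact_force: [0.1, 0.5, -0.1]
opening: 0.0428
grip_force: 0.0
t: 34.15
tool_pos: [0.5415, -0.0916, 0.1157]
tool_rot: [3.017, 0.865, 0.001]
contact_force: [1.3, 0.2, 0.2]
opening: 0.0427
grip_force: 0.0
t: 34.65
tool_pos: [0.5401, -0.0437, 0.1]
tool_rot: [3.129, 0.234, 0.003]
contact_force: [-1.1, -0.7, 0.7]
opening: 0.0426
grip_force: 0.0
t: 35.05
tool_pos: [0.5407, -0.0444, 0.1009]
tool_rot: [3.13, 0.228, 0.005]
contact_force: [-0.3, -0.8, 0.2]
opening: 0.0426
grip_force: 0.0
shift [-0.001  -0.0022  0.0649] turn [ 0.004 -0.003  0.002] dist 0.065 q6 1.21 t 35.05
  [-0.001, -0.0022, 0.0649] [0.004, -0.003, 0.002]
```

```bash
python3 -m jog '[[[-0.001,-0.001,0.02],[0,0,0.002]],[[-0.001,-0.0015,0.045],[0,0,0.002]],[[-0.001,-0.0015,0.06],[0,0,0.002]],[[-0.001,-0.0015,0.064],[0,0,0.002]],[[-0.001,-0.0015,0.064],[0,0,0.002]]]'
python3 -m jog '[[[0,0,0],[0,0,0]],[[0,0,0],[0,0,0]],[[0,0,0],[0,0,0]],[[0,0,0],[0,0,0]]]'
python3 -m jog '[[[0,0,0],[0,0,0]],[[0,0,0],[0,0,0]],[[0,0,0],[0,0,0]],[[0,0,0],[0,0,0]],[[0,0,0],[0,0,0]]]' 0 60
python3 -m jog '[[[0,0,-0.01],[0,0,0]],[[0,0,-0.03],[0,0,0]],[[0,0,-0.06],[0,0,0]],[[0,0,-0.09],[0,0,0]],[[0,0,-0.115],[0,0,0]]]'
python3 -m jog '[[[0,0,0],[0,0,0]],[[0,0,0],[0,0,0]],[[0,0,0],[0,0,0]]]'
python3 -c "
from h import *
plan(.5456,-.1887,.15,1.3765,1)"
```

```text
t: 35.55
tool_pos: [0.5392, -0.0428, 0.0362]
tool_rot: [3.13, 0.224, 0.003]
contact_force: [-0.4, -0.2, 0.4]
opening: 0.0426
grip_force: 0.0
t: 35.95
tool_pos: [0.54, -0.0428, 0.0373]
tool_rot: [3.13, 0.224, 0.006]
contact_force: [0.1, 0.1, 0.0]
opening: 0.0428
grip_force: 0.0
t: 36.45
tool_pos: [0.5398, -0.0428, 0.037]
tool_rot: [3.13, 0.224, 0.005]
contact_force: [0.3, 0.5, 1.1]
opening: 0.0101
grip_force: 61.2
t: 36.95
tool_pos: [0.5391, -0.0424, 0.1535]
tool_rot: [3.13, 0.224, 0.006]
contact_force: [0.1, 0.7, -1.9]
opening: 0.0105
grip_force: 60.9
t: 37.25
tool_pos: [0.5377, -0.0421, 0.1494]
tool_rot: [3.131, 0.224, -0.001]
contact_force: [1.1, 0.4, -1.4]
opening: 0.01
grip_force: 60.9
shift [-0.0131  0.1462 -0.0002] turn [0.0025 0.0004 0.3371] dist 0.147 q6 1.21 t 37.25
  [-0.0131, 0.1462, -0.0002] [0.0025, 0.0004, 0.3371]
```

```bash
python3 -m jog '[[[-0.003,0.035,0],[0,0,0.08]],[[-0.006,0.075,0],[0,0,0.17]],[[-0.01,0.115,0],[0,0,0.26]],[[-0.013,0.14,0],[0,0,0.32]],[[-0.013,0.146,0],[0,0,0.337]]]'
python3 -m jog '[[[0,0,0],[0,0,0]],[[0,0,0],[0,0,0]],[[0,0,0.02],[0,0,0]],[[0,0,0.028],[0,0,0]],[[0,0,0.028],[0,0,0]]]'
python3 -m jog '[[[0,0,0],[0,0,0]],[[0,0,0],[0,0,0]],[[0,0,0],[0,0,0]],[[0,0,0],[0,0,0]],[[0,0,0],[0,0,0]]]'
python3 - <<'E'
from h import *
import pickle
plan(.5456,-.1887,.115,1.3765,1)
d=cam("wrist");pickle.dump(d,open("w5.pkl","wb"))
e=cam("top");pickle.dump(e,open("t5.pkl","wb"))
a=cv2.resize(d["image"],(560,420));b=cv2.resize(e["image"][120:250,315:395],None,fx=3,fy=3,interpolation=cv2.INTER_CUBIC)
b=cv2.copyMakeBorder(b,0,420-b.shape[0],0,0,0) if b.shape[0]<420 else b[:420]
cv2.imwrite("pics/w5.png",np.hstack([a,b]))
E
```

```text
t: 37.75
tool_pos: [0.5457, -0.1908, 0.1497]
tool_rot: [3.124, -0.311, -0.0]
contact_force: [1.1, 0.6, -2.4]
opening: 0.0106
grip_force: 60.8
t: 38.25
tool_pos: [0.5458, -0.1871, 0.1219]
tool_rot: [3.126, -0.302, -0.001]
contact_force: [0.2, -0.5, -2.4]
opening: 0.0104
grip_force: 60.8
t: 38.75
tool_pos: [0.5473, -0.189, 0.1246]
tool_rot: [3.124, -0.304, 0.006]
contact_force: [0.4, -0.0, -0.9]
opening: 0.0101
grip_force: 60.8
shift [-0.0018  0.      0.0096] turn [ 0.0028 -0.0044  0.    ] dist 0.01 q6 1.31 t 38.75
  [-0.0018, 0.0, 0.0096] [0.0028, -0.0044, 0.0]
```

View pics/w5.png

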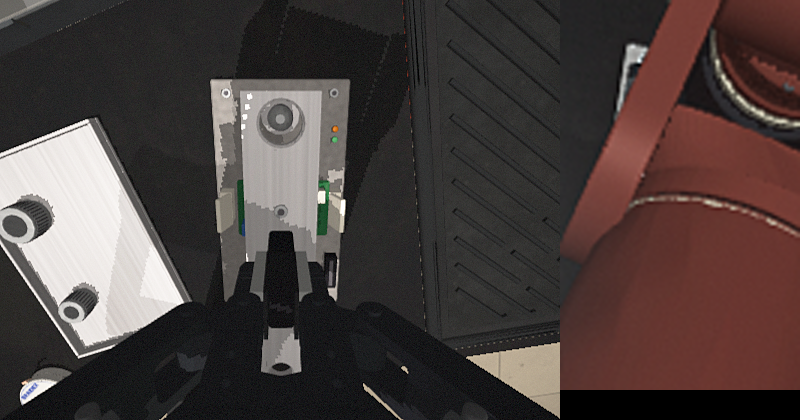

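The wrist view shows the bar's large hole at about (282,121), with the thick stud's tip inside it at about (280,118). I'll check against projections.

```bash
python3 - <<'E'
from h import *
import pickle
d=pickle.load(open("w5.pkl","rb"))
g=cv2.cvtColor(d["image"],cv2.COLOR_BGR2GRAY)[85:160,245:320]
c=cv2.HoughCircles(cv2.resize(g,None,fx=6,fy=6,interpolation=cv2.INTER_CUBIC),cv2.HOUGH_GRADIENT,1.5,20,param1=80,param2=40,minRadius=25,maxRadius=190)
if c is not None:
  for x,y,r in c[0][:8]:print("circ",x/6+245,y/6+85,r/6)
print("stud top pred",w2p(d,(.6163,-.2027,.087)),"sh",w2p(d,(.6163,-.2027,.048)))
o=ctrl.get_obs();a=-.195;T=o["tool_pos"];u=np.array([np.cos(a),np.sin(a),0])
for z in(.1165,.1085):
    h=T+.072*u;h[2]=z;print("hole pred",z,h,w2p(d,h))
    print("seen(282,121)",p2w(d,282,121,z))
E
```

```text
circ 279.375 117.625 13.741666
circ 279.375 122.875 25.741669
circ 285.625 120.375 19.116667
circ 283.625 117.375 16.166666
circ 275.375 117.375 17.716667
circ 277.625 114.375 17.441666
circ 276.875 120.375 17.391668
circ 280.875 113.625 10.066667
stud top pred [280.81708434 118.4005282 ] sh [280.61048938 114.5872629 ]
hole pred 0.1165 [ 0.61780877 -0.20290806  0.1165    ] [280.84920849 119.11518279]
seen(282,121) [ 0.61689012 -0.20326095  0.1165    ]
hole pred 0.1085 [ 0.61780877 -0.20290806  0.1085    ] [280.7894473 118.0061737]
seen(282,121) [ 0.61633175 -0.20320797  0.1085    ]
```

```bash
python3 -m jog '[[[-0.001,0,0.01],[0.003,-0.003,0]],[[-0.001,0,0.02],[0.003,-0.003,0]],[[-0.001,0,0.028],[0.003,-0.003,0]],[[-0.001,0,0.028],[0.003,-0.003,0]],[[-0.001,0,0.028],[0.003,-0.003,0]]]'
python3 -m jog '[[[0,0,0.004],[0,0,0]],[[0,0,0.008],[0,0,0]],[[0,0,0.012],[0,0,0]],[[0,0,0.012],[0,0,0]],[[0,0,0.012],[0,0,0]]]'
python3 -c "
from h import *
plan(.5456,-.1887,.0645,1.3765,1)"
```

```text
t: 39.35
tool_pos: [0.5459, -0.1886, 0.0955]
tool_rot: [-3.126, 0.304, 0.001]
contact_force: [0.6, -0.1, -0.5]
opening: 0.0103
grip_force: 60.8
t: 39.85
tool_pos: [0.5461, -0.1887, 0.084]
tool_rot: [-3.126, 0.305, -0.001]
contact_force: [-0.5, 0.5, -2.1]
opening: 0.0106
grip_force: 60.8
shift [-0.0005  0.0001  0.0195] turn [-0.0004 -0.0004  0.    ] dist 0.019 q6 1.3 t 39.85
  [-0.0005, 0.0001, 0.0195] [-0.0004, -0.0004, 0.0]
```

No contact forces, so I continue to the shoulders.

```bash
python3 -m jog '[[[0,0,0.005],[0,0,0]],[[0,0,0.01],[0,0,0]],[[0,0,0.015],[0,0,0]],[[0,0,0.018],[0,0,0]],[[0,0,0.018],[0,0,0]]]'
python3 -m jog '[[[0,0,0.001],[0,0,0]],[[0,0,0.002],[0,0,0]],[[0,0,0.002],[0,0,0]]]'

```

```text
t: 40.35
tool_pos: [0.5457, -0.1885, 0.0653]
tool_rot: [-3.126, 0.304, 0.001]
contact_force: [0.1, -0.4, -1.2]
opening: 0.0103
grip_force: 60.8
t: 40.65
tool_pos: [0.5465, -0.1889, 0.0645]
tool_rot: [-3.127, 0.304, -0.002]
contact_force: [0.1, 0.7, -1.2]
opening: 0.0106
grip_force: 60.9
```

```bash
python3 -m jog '[[[0,0,0.001],[0,0,0]],[[0,0,0.0015],[0,0,0]],[[0,0,0.0015],[0,0,0]]]'

```

```text
t: 40.95
tool_pos: [0.5466, -0.1889, 0.0645]
tool_rot: [-3.127, 0.304, -0.001]
contact_force: [-4.7, 2.0, 8.6]
opening: 0.0103
grip_force: 62.1
```

```bash
python3 -m jog '[[[0,0,-0.0015],[0,0,0]],[[0,0,-0.0015],[0,0,0]],[[0,0,-0.0015],[0,0,0]],[[0,0,-0.0015],[0,0,0]]]' 0.5
python3 -m jog '[[[0,0,-0.02],[0,0,0]],[[0,0,-0.05],[0,0,0]],[[0,0,-0.07],[0,0,0]],[[0,0,-0.07],[0,0,0]],[[0,0,-0.07],[0,0,0]]]'
python3 -c "
from h import *
plan(.5735,.0223,.1,.143,3)"
```

```text
t: 41.35
tool_pos: [0.5462, -0.1888, 0.064]
tool_rot: [-3.127, 0.305, -0.001]
contact_force: [-0.9, 0.2, 0.2]
opening: 0.0427
grip_force: 0.0
t: 41.85
tool_pos: [0.5462, -0.1887, 0.1338]
tool_rot: [-3.127, 0.305, -0.001]
contact_force: [-0.7, -0.4, -0.7]
opening: 0.0427
grip_force: 0.0
shift [-0.0139 -0.2123  0.0339] turn [ 6.000e-04 -8.000e-04 -1.908e+00] dist 0.215 q6 1.3 t 41.85
  [-0.0046, -0.0708, 0.0113] [0.0002, -0.0003, -0.636]
  [0.0383, -0.0597, 0.0113] [0.0002, -0.0003, -0.636]
  [0.0663, -0.0253, 0.0113] [0.0002, -0.0003, -0.636]
```

```bash
python3 -m jog '[[[-0.001,-0.014,0],[0,0,-0.13]],[[-0.002,-0.03,0],[0,0,-0.27]],[[-0.003,-0.047,0.005],[0,0,-0.4]],[[-0.004,-0.06,0.01],[0,0,-0.53]],[[-0.0046,-0.071,0.011],[0,0,-0.636]]]' 0.6
python3 -m jog '[[[0.008,-0.012,0.002],[0,0,-0.13]],[[0.016,-0.025,0.005],[0,0,-0.27]],[[0.024,-0.038,0.007],[0,0,-0.4]],[[0.032,-0.05,0.01],[0,0,-0.53]],[[0.038,-0.06,0.011],[0,0,-0.636]]]'
python3 -m jog '[[[0.014,-0.005,0.002],[0,0,-0.13]],[[0.028,-0.011,0.005],[0,0,-0.27]],[[0.042,-0.016,0.007],[0,0,-0.4]],[[0.056,-0.021,0.01],[0,0,-0.53]],[[0.066,-0.025,0.011],[0,0,-0.636]]]'
python3 -m jog '[[[0,0,0],[0,0,0]],[[0,0,0],[0,0,0]],[[0,0,0],[0,0,0]]]'
python3 -c "
from h import *
plan(.5735,.0223,.008,.143,1)"
```

```text
t: 42.35
tool_pos: [0.5536, -0.1168, 0.1198]
tool_rot: [-3.061, -0.695, 0.006]
contact_force: [0.4, -0.7, 0.4]
opening: 0.0515
grip_force: 0.0
t: 42.85
tool_pos: [0.5625, -0.0466, 0.1092]
tool_rot: [-2.69, -1.618, 0.004]
contact_force: [-0.2, 0.0, -0.0]
opening: 0.0511
grip_force: 0.0
t: 43.35
tool_pos: [0.5716, 0.0232, 0.0982]
tool_rot: [-2.049, -2.377, 0.003]
contact_force: [0.3, -1.2, -0.1]
opening: 0.0513
grip_force: 0.0
t: 43.65
tool_pos: [0.5729, 0.0218, 0.1004]
tool_rot: [-2.059, -2.372, 0.0]
contact_force: [0.4, -0.0, 0.1]
opening: 0.051
grip_force: 0.0
shift [0.0004 0.0008 0.0924] turn [-0.0005 -0.0001 -0.002 ] dist 0.092 q6 -0.23 t 43.65
  [0.0004, 0.0008, 0.0924] [-0.0005, -0.0001, -0.002]
```

```bash
python3 -m jog '[[[0,0.001,0.03],[0,0,0]],[[0,0.001,0.06],[0,0,0]],[[0,0.001,0.082],[0,0,0]],[[0,0.001,0.091],[0,0,0]],[[0,0.001,0.091],[0,0,0]]]'
python3 -m jog '[[[0,0,0],[0,0,0]],[[0,0,0],[0,0,0]],[[0,0,0],[0,0,0]],[[0,0,0],[0,0,0]],[[0,0,0],[0,0,0]]]' 0.2 40
python3 -m jog '[[[0,0,0],[0,0,0]],[[0,0,-0.03],[0,0,0]],[[0,0,-0.07],[0,0,0]],[[0,0,-0.11],[0,0,0]],[[0,0,-0.115],[0,0,0]]]'
python3 -m jog '[[[0,0,0],[0,0,0]],[[0,0,0],[0,0,0]],[[0,0,0],[0,0,0]]]'
python3 -c "
from h import *
plan(.6163,-.2027,.12,-.195,1)"
```

```text
t: 44.15
tool_pos: [0.5731, 0.022, 0.0087]
tool_rot: [-2.057, -2.372, 0.002]
contact_force: [-0.6, 0.4, -0.1]
opening: 0.0513
grip_force: 0.0
t: 44.65
tool_pos: [0.5759, 0.0222, 0.0121]
tool_rot: [2.055, 2.372, 0.004]
contact_force: [-1.0, -1.4, 7.2]
opening: 0.0305
grip_force: 40.1
t: 45.15
tool_pos: [0.5779, 0.0222, 0.1317]
tool_rot: [2.051, 2.368, 0.011]
contact_force: [1.0, -0.3, 0.0]
opening: 0.0303
grip_force: 39.9
t: 45.45
tool_pos: [0.5727, 0.0225, 0.1227]
tool_rot: [-2.055, -2.372, 0.003]
contact_force: [0.8, -0.2, -1.2]
opening: 0.0302
grip_force: 39.9
shift [-0.2292  0.011   0.0024] turn [-0.0035 -0.0005  0.338 ] dist 0.229 q6 -0.23 t 45.45
  [-0.2292, 0.011, 0.0024] [-0.0035, -0.0005, 0.338]
```

```bash
python3 -m jog '[[[-0.04,0.002,0],[0,0,0.07]],[[-0.09,0.005,0],[0,0,0.15]],[[-0.14,0.007,0],[0,0,0.23]],[[-0.19,0.01,0],[0,0,0.3]],[[-0.229,0.011,0],[0,0,0.338]]]'
python3 -m jog '[[[0,0,0],[0,0,0]],[[0,0,0],[0,0,0]],[[0,0,0],[0,0,0]],[[0,0,0],[0,0,0]],[[0,0,0],[0,0,0]]]'
python3 - <<'E'
from h import *
plan(.6163,-.2027,.1,-.195,1)
d=cam("wrist")
cv2.imwrite("pics/w6.png",cv2.resize(d["image"][150:400,150:420],None,fx=2.2,fy=2.2,interpolation=cv2.INTER_CUBIC))
print("stud top pred crop",(w2p(d,(.6163,-.2027,.087))-[150,150])*2.2, "nut bottom centre crop",(w2p(d,ctrl.get_obs()["tool_pos"]-[0,0,.008])-[150,150])*2.2)
E
```

```text
t: 45.95
tool_pos: [0.6171, -0.205, 0.123]
tool_rot: [-2.429, -1.989, 0.001]
contact_force: [0.4, 0.0, -1.0]
opening: 0.0305
grip_force: 39.9
t: 46.45
tool_pos: [0.6177, -0.2014, 0.125]
tool_rot: [-2.425, -1.997, -0.001]
contact_force: [0.1, 0.4, -0.4]
opening: 0.0303
grip_force: 39.9
shift [-0.0016 -0.0012  0.025 ] turn [ 0.0003 -0.0005  0.0017] dist 0.025 q6 -0.24 t 46.45
  [-0.0016, -0.0012, 0.025] [0.0003, -0.0005, 0.0017]
stud top pred crop [279.36171511 192.62344273] nut bottom centre crop [283.42918333 240.48261816]
```

View pics/w6.png

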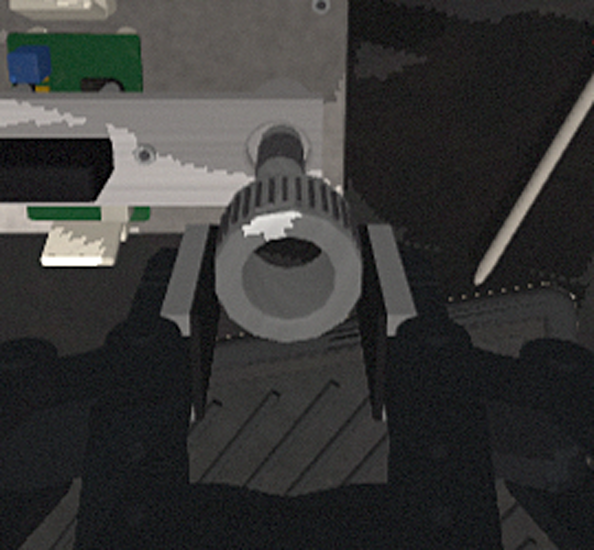

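The crop shows the held nut level, with its top-face centre at (289,268), and the thick stud at about x=280 below it.

```bash
python3 - <<'E'
from h import *
d=cam("wrist");print(ctrl.get_obs()["tool_pos"])
for z in(.012,.015,.018):print(p2w(d,289/2.2+150,268/2.2+150,ctrl.get_obs()["tool_pos"][2]+z))
E
```

```text
[ 0.61788033 -0.20179816  0.12532867]
[ 0.61995655 -0.19794729  0.13732867]
[ 0.62028624 -0.19622187  0.14032867]
[ 0.62061592 -0.19449645  0.14332867]
```

```bash
python3 -m jog '[[[-0.001,-0.001,0.01],[0,0,0]],[[-0.001,-0.001,0.02],[0,0,0]],[[-0.001,-0.001,0.026],[0,0,0]],[[-0.001,-0.001,0.026],[0,0,0]],[[-0.001,-0.001,0.026],[0,0,0]]]'
python3 -m jog '[[[0,0,0.004],[0,0,0]],[[0,0,0.008],[0,0,0]],[[0,0,0.012],[0,0,0]],[[0,0,0.012],[0,0,0]],[[0,0,0.012],[0,0,0]]]'
python3 -c "
from h import *
plan(.6165,-.203,.0635,-.195,1)"
```

```text
t: 47.05
tool_pos: [0.6165, -0.2034, 0.0987]
tool_rot: [-2.427, -1.994, -0.001]
contact_force: [-0.5, -0.1, 0.5]
opening: 0.0304
grip_force: 39.9
t: 47.55
tool_pos: [0.6166, -0.2034, 0.087]
tool_rot: [-2.427, -1.995, -0.001]
contact_force: [-0.0, 0.7, -0.4]
opening: 0.0304
grip_force: 39.9
shift [ 0.0004 -0.0002  0.0235] turn [ 0.0003 -0.0004  0.0001] dist 0.023 q6 -0.24 t 47.55
  [0.0004, -0.0002, 0.0235] [0.0003, -0.0004, 0.0001]
```

```bash
python3 -m jog '[[[0,0,0.005],[0,0,0]],[[0,0,0.01],[0,0,0]],[[0,0,0.015],[0,0,0]],[[0,0,0.018],[0,0,0]],[[0,0,0.02],[0,0,0]]]'
python3 -m jog '[[[0,0,0.001],[0,0,0]],[[0,0,0.002],[0,0,0]],[[0,0,0.002],[0,0,0]]]'

```

```text
t: 48.05
tool_pos: [0.6164, -0.2033, 0.0665]
tool_rot: [-2.427, -1.994, -0.001]
contact_force: [0.3, 0.3, -0.3]
opening: 0.0308
grip_force: 39.9
t: 48.35
tool_pos: [0.6167, -0.2035, 0.0653]
tool_rot: [2.427, 1.994, 0.001]
contact_force: [-0.2, -0.3, -0.8]
opening: 0.0309
grip_force: 39.9
```

```bash
python3 -m jog '[[[0,0,0.001],[0,0,0]],[[0,0,0.002],[0,0,0]],[[0,0,0.002],[0,0,0]]]'
python3 -m jog '[[[0,0,0.001],[0,0,0]],[[0,0,0.001],[0,0,0]]]'

```

```text
t: 48.65
tool_pos: [0.617, -0.2036, 0.065]
tool_rot: [2.427, 1.995, 0.001]
contact_force: [-4.0, 2.3, 7.3]
opening: 0.0305
grip_force: 40.5
t: 48.85
tool_pos: [0.6171, -0.2036, 0.0649]
tool_rot: [2.427, 1.995, 0.001]
contact_force: [-6.0, 2.0, 11.0]
opening: 0.0305
grip_force: 40.9
```

```bash
python3 -m jog '[[[0,0,-0.002],[0,0,0]],[[0,0,-0.002],[0,0,0]],[[0,0,-0.002],[0,0,0]],[[0,0,-0.002],[0,0,0]]]' 0.55
python3 -m jog '[[[0,0,-0.02],[0,0,0]],[[0,0,-0.045],[0,0,0]],[[0,0,-0.065],[0,0,0]],[[0,0,-0.065],[0,0,0]],[[0,0,-0.065],[0,0,0]]]'
python3 -c "
from h import *
plan(.4849,.0106,.08,.143,2)"
```

```text
t: 49.25
tool_pos: [0.6165, -0.2034, 0.0638]
tool_rot: [-2.427, -1.994, -0.001]
contact_force: [0.1, -0.3, -0.5]
opening: 0.0467
grip_force: 0.0
t: 49.75
tool_pos: [0.6167, -0.2035, 0.129]
tool_rot: [2.427, 1.994, 0.001]
contact_force: [-0.1, 0.8, -0.8]
opening: 0.0468
grip_force: 0.0
shift [ 0.1845 -0.1708  0.0488] turn [ 1.00e-03 -1.00e-04 -3.38e-01] dist 0.256 q6 -0.24 t 49.75
  [0.0923, -0.0854, 0.0244] [0.0005, -0.0, -0.169]
  [0.1053, -0.0687, 0.0245] [0.0005, -0.0, -0.169]
```

```bash
python3 -m jog '[[[0.02,-0.018,0],[0,0,-0.04]],[[0.05,-0.045,0.005],[0,0,-0.09]],[[0.08,-0.074,0.015],[0,0,-0.14]],[[0.092,-0.085,0.024],[0,0,-0.169]]]'
python3 -m jog '[[[0.03,-0.02,0.006],[0,0,-0.05]],[[0.065,-0.042,0.014],[0,0,-0.1]],[[0.09,-0.06,0.02],[0,0,-0.15]],[[0.105,-0.069,0.0245],[0,0,-0.169]],[[0.105,-0.069,0.0245],[0,0,-0.169]]]' 0.48
python3 -m jog '[[[0,0,0],[0,0,0]],[[0,0,0],[0,0,0]],[[0,0,0],[0,0,0]],[[0,0,0],[0,0,0]]]'
python3 -c "
from h import *
plan(.4849,.0106,.011,.143,1)"
```

```text
t: 50.15
tool_pos: [0.5478, -0.0939, 0.1019]
tool_rot: [-2.243, -2.193, 0.002]
contact_force: [1.3, -0.4, -0.4]
opening: 0.0469
grip_force: 0.0
t: 50.65
tool_pos: [0.4826, 0.0115, 0.0783]
tool_rot: [-2.053, -2.374, 0.002]
contact_force: [-0.8, -0.5, 0.3]
opening: 0.0408
grip_force: 0.0
t: 51.05
tool_pos: [0.4856, 0.0093, 0.081]
tool_rot: [2.058, 2.372, 0.001]
contact_force: [-0.1, -0.1, -0.6]
opening: 0.0414
grip_force: 0.0
shift [ 0.0014 -0.0006  0.07  ] turn [ 0.0014  0.0002 -0.0013] dist 0.07 q6 -0.28 t 51.05
  [0.0014, -0.0006, 0.07] [0.0014, 0.0002, -0.0013]
```

```bash
python3 -m jog '[[[0.0007,0,0.02],[0,0,0]],[[0.0007,0,0.045],[0,0,0]],[[0.0007,0,0.063],[0,0,0]],[[0.0007,0,0.069],[0,0,0]],[[0.0007,0,0.069],[0,0,0]]]'
python3 -m jog '[[[0,0,0],[0,0,0]],[[0,0,0],[0,0,0]],[[0,0,0],[0,0,0]],[[0,0,0],[0,0,0]],[[0,0,0],[0,0,0]]]' 0.12 40
python3 -m jog '[[[0,0,0],[0,0,0]],[[0,0,-0.03],[0,0,0]],[[0,0,-0.07],[0,0,0]],[[0,0,-0.105],[0,0,0]],[[0,0,-0.105],[0,0,0]]]'
python3 -m jog '[[[0,0,0],[0,0,0]],[[0,0,0],[0,0,0]],[[0,0,0],[0,0,0]]]'
python3 -c "
from h import *
plan(.4747,-.1747,.115,-.195,1)"
```

```text
t: 51.55
tool_pos: [0.4843, 0.0105, 0.0109]
tool_rot: [-2.057, -2.373, 0.001]
contact_force: [-0.3, -0.3, -0.5]
opening: 0.0415
grip_force: 0.0
t: 52.05
tool_pos: [0.486, 0.0105, 0.013]
tool_rot: [2.055, 2.373, 0.003]
contact_force: [0.3, 0.3, 5.6]
opening: 0.0218
grip_force: 39.6
t: 52.55
tool_pos: [0.4884, 0.0103, 0.1225]
tool_rot: [2.051, 2.368, 0.01]
contact_force: [0.6, -0.5, 1.2]
opening: 0.0223
grip_force: 39.4
t: 52.85
tool_pos: [0.4833, 0.0109, 0.1146]
tool_rot: [-2.055, -2.372, 0.002]
contact_force: [0.7, -0.8, -1.5]
opening: 0.0219
grip_force: 39.4
shift [-0.1825 -0.035  -0.0005] turn [-0.003  -0.0006  0.338 ] dist 0.186 q6 -0.27 t 52.85
  [-0.1825, -0.035, -0.0005] [-0.003, -0.0006, 0.338]
```

```bash
python3 -m jog '[[[-0.04,-0.008,0],[0,0,0.07]],[[-0.085,-0.016,0],[0,0,0.15]],[[-0.13,-0.025,0],[0,0,0.23]],[[-0.17,-0.033,0],[0,0,0.3]],[[-0.1825,-0.035,0],[0,0,0.338]]]'
python3 -m jog '[[[0,0,0],[0,0,0]],[[0,0,0],[0,0,0]],[[0,0,0],[0,0,0]],[[0,0,0],[0,0,0]],[[0,0,0],[0,0,0]]]'
python3 - <<'E'
from h import *
plan(.4748,-.176,.1,-.195,1)
d=cam("wrist");o=ctrl.get_obs();print(o["tool_pos"])
g=cv2.cvtColor(d["image"],cv2.COLOR_BGR2GRAY)[220:320,230:330]
c=cv2.HoughCircles(cv2.resize(g,None,fx=4,fy=4,interpolation=cv2.INTER_CUBIC),cv2.HOUGH_GRADIENT,1.5,20,param1=80,param2=30,minRadius=40,maxRadius=130)
if c is not None:
  for x,y,r in c[0][:5]:print("circ",x/4+230,y/4+220,r/4)
for h in(.008,.010,.0125,.015):print("pred nut top",h,w2p(d,o["tool_pos"]+[0,0,h]))
cv2.imwrite("pics/w7.png",cv2.resize(d["image"][150:400,150:420],None,fx=2.2,fy=2.2,interpolation=cv2.INTER_CUBIC))
E
```

```text
t: 53.35
tool_pos: [0.475, -0.1777, 0.1154]
tool_rot: [-2.432, -1.987, 0.001]
contact_force: [0.6, 1.2, -0.3]
opening: 0.0223
grip_force: 39.4
t: 53.85
tool_pos: [0.4763, -0.174, 0.1166]
tool_rot: [2.425, 1.997, 0.001]
contact_force: [0.8, 0.0, -0.3]
opening: 0.022
grip_force: 39.4
shift [-0.0023 -0.001   0.0166] turn [ 0.0007 -0.0004  0.0018] dist 0.017 q6 -0.3 t 53.85
  [-0.0023, -0.001, 0.0166] [0.0007, -0.0004, 0.0018]
[ 0.47627865 -0.17415585  0.11667548]
circ 280.8125 274.1875 24.849998
circ 281.1875 268.5625 29.8
circ 286.8125 272.6875 31.037498
circ 275.1875 273.0625 30.212502
circ 281.1875 281.6875 17.2
pred nut top 0.008 [278.54284369 275.24002568]
pred nut top 0.01 [278.51990918 277.48249835]
pred nut top 0.0125 [278.49042638 280.36524417]
pred nut top 0.015 [278.45999775 283.34047059]
```

```bash
python3 -m jog '[[[-0.0015,-0.001,0.005],[0,0,0]],[[-0.0015,-0.001,0.012],[0,0,0]],[[-0.0015,-0.001,0.016],[0,0,0]],[[-0.0015,-0.001,0.016],[0,0,0]],[[-0.0015,-0.001,0.016],[0,0,0]]]'
python3 -m jog '[[[0,0,0],[0,0,0]],[[0,0,0],[0,0,0]],[[0,0,0],[0,0,0]]]'
python3 -c "
from h import *
plan(.4748,-.1758,.09,-.195,1)"
```

```text
t: 54.4
tool_pos: [0.4747, -0.1762, 0.1003]
tool_rot: [-2.427, -1.994, -0.001]
contact_force: [-0.0, -0.6, 0.1]
opening: 0.0223
grip_force: 39.4
t: 54.7
tool_pos: [0.475, -0.1763, 0.1009]
tool_rot: [2.426, 1.994, 0.001]
contact_force: [-0.6, 0.1, -0.3]
opening: 0.0225
grip_force: 39.4
shift [ 0.0005 -0.0003  0.0109] turn [ 0.0013 -0.0002 -0.    ] dist 0.011 q6 -0.31 t 54.7
  [0.0005, -0.0003, 0.0109] [0.0013, -0.0002, -0.0]
```

View pics/w7.png

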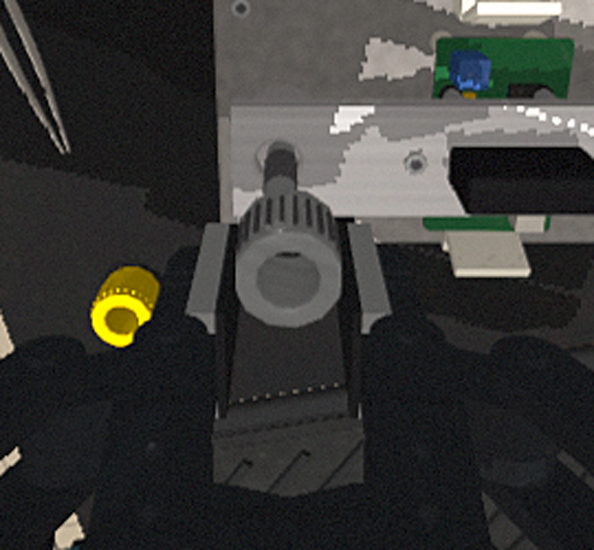

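The held nut is level at (288,278), with the thin stud at about x=281. That is the same relation as for the large nut. I descend with force checks.

```bash
python3 -m jog '[[[0,0,0.004],[0,0,0]],[[0,0,0.008],[0,0,0]],[[0,0,0.012],[0,0,0]],[[0,0,0.014],[0,0,0]],[[0,0,0.014],[0,0,0]]]'
python3 -m jog '[[[0,0,0.004],[0,0,0]],[[0,0,0.007],[0,0,0]],[[0,0,0.007],[0,0,0]],[[0,0,0.007],[0,0,0]]]'
```

```text
t: 55.2
tool_pos: [0.4745, -0.176, 0.086]
tool_rot: [-2.427, -1.994, -0.0]
contact_force: [-0.3, 0.3, -1.1]
opening: 0.0221
grip_force: 39.4
t: 55.6
tool_pos: [0.4748, -0.1762, 0.0795]
tool_rot: [2.427, 1.995, 0.001]
contact_force: [0.5, -0.1, -0.1]
opening: 0.0219
grip_force: 39.4
```

No lateral force, so the nut is on the stud.

```bash
python3 -m jog '[[[0,0,0.003],[0,0,0]],[[0,0,0.007],[0,0,0]],[[0,0,0.011],[0,0,0]],[[0,0,0.011],[0,0,0]],[[0,0,0.011],[0,0,0]]]'
python3 -m jog '[[[0,0,0.001],[0,0,0]],[[0,0,0.002],[0,0,0]],[[0,0,0.002],[0,0,0]]]'
```

```text
t: 56.1
tool_pos: [0.4747, -0.1761, 0.0683]
tool_rot: [-2.427, -1.994, -0.001]
contact_force: [0.1, 0.5, -0.9]
opening: 0.0222
grip_force: 39.4
t: 56.4
tool_pos: [0.4749, -0.1762, 0.0665]
tool_rot: [2.427, 1.995, 0.001]
contact_force: [-0.4, -0.1, -0.8]
opening: 0.0221
grip_force: 39.4
```

```bash
python3 -m jog '[[[0,0,0.001],[0,0,0]],[[0,0,0.0025],[0,0,0]],[[0,0,0.0025],[0,0,0]]]'
python3 -m jog '[[[0,0,0],[0,0,0]]]'
```

```text
t: 56.7
tool_pos: [0.4751, -0.1764, 0.0659]
tool_rot: [-2.427, -1.995, -0.0]
contact_force: [-4.8, 2.4, 10.3]
opening: 0.0221
grip_force: 40.3
t: 56.8
tool_pos: [0.4751, -0.1764, 0.0659]
tool_rot: [2.427, 1.995, 0.001]
contact_force: [-5.2, 2.2, 9.2]
opening: 0.0223
grip_force: 40.3
```

```bash
python3 -m jog '[[[0,0,-0.0025],[0,0,0]],[[0,0,-0.0025],[0,0,0]],[[0,0,-0.0025],[0,0,0]],[[0,0,-0.0025],[0,0,0]]]' 0.5
python3 -m jog '[[[0,0,-0.02],[0,0,0]],[[0,0,-0.05],[0,0,0]],[[0.01,0.02,-0.1],[0,0,0]],[[0.01,0.04,-0.14],[0,0,0]],[[0.01,0.056,-0.18],[0,0,0]]]'
python3 -m jog '[[[0,0,0],[0,0,0]],[[0,0,0],[0,0,0]],[[0,0,0],[0,0,0]],[[0,0,0],[0,0,0]],[[0,0,0],[0,0,0]]]'
python3 - <<'E'
from h import *
d=cam("wrist");o=ctrl.get_obs();print(o["tool_pos"],o["t"])
for n,P in(("L",(.6163,-.2027)),("S",(.4747,-.1747))):
    u,v=w2p(d,P+(.078,));x0,y0=int(u)-28,int(v)-28
    g=cv2.cvtColor(d["image"],cv2.COLOR_BGR2GRAY)[y0:y0+56,x0:x0+56]
    c=cv2.HoughCircles(cv2.resize(g,None,fx=6,fy=6,interpolation=cv2.INTER_CUBIC),cv2.HOUGH_GRADIENT,1.5,30,param1=80,param2=30,minRadius=60,maxRadius=130)
    print(n,(u,v))
    for x,y,r in c[0][:3]:print("  circ",x/6+x0,y/6+y0,r/6,p2w(d,x/6+x0,y/6+y0,.078))
E
```

```text
t: 57.2
tool_pos: [0.4747, -0.1761, 0.0663]
tool_rot: [-2.427, -1.995, -0.001]
contact_force: [-0.4, 0.1, 0.0]
opening: 0.0429
grip_force: 0.0
t: 57.7
tool_pos: [0.5325, -0.1772, 0.2488]
tool_rot: [2.426, 1.994, 0.002]
contact_force: [0.3, -0.3, 1.0]
opening: 0.0427
grip_force: 0.0
t: 58.2
tool_pos: [0.5307, -0.1769, 0.2448]
tool_rot: [-2.425, -1.993, 0.001]
contact_force: [-0.3, 0.3, 0.6]
opening: 0.043
grip_force: 0.0
[ 0.53085567 -0.17701744  0.245222  ] 58.25
L (np.float64(369.50230963150483), np.float64(190.2492866882362))
  circ 371.625 188.125 15.75 [ 0.61860498 -0.20092254  0.078     ]
  circ 367.375 185.125 15.150001 [ 0.61481852 -0.19703616  0.078     ]
  circ 375.125 192.375 18.949999 [ 0.621547   -0.20598162  0.078     ]
S (np.float64(224.29669451912264), np.float64(190.24593455871855))
  circ 229.875 190.375 15.724999 [ 0.48011223 -0.17590619  0.078     ]
  circ 220.375 185.125 20.375 [ 0.47219938 -0.16883317  0.078     ]
  circ 225.375 187.625 14.849999 [ 0.47642068 -0.17228373  0.078     ]
```

```bash
python3 -c "
from station import job
print(job.finish_job())"
```

```text
the job is handed in; nothing more can be done
None
```

I finished the board change and handed the job in at about 58 s: the tested board is in the carrier, and the fresh board, bar and both nuts are back on the jig. I confirmed both boards in camera views; for the bar and nuts I went by contact forces at seating and a rough image check, and `finish_job` returned no verdict.

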